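# Lock the carving blank on its mandrel with the ring linchpin

## Robot

A 6-joint arm with a two-finger parallel gripper is mounted at the origin on the work surface. World frame = base frame: x ahead of the robot, y to its left, z up, the work surface at z = 0. Lengths are in mm, angles in degrees, forces in N, time in s.
With the tool pointing down it reaches from about 300 to 850 mm from the base axis. Payload 4.2 kg.
Tool frame: the origin (TCP) lies between the finger pads; the fingertips stand 8 mm ahead of it and the grasp point (between the pads) lies 11 mm behind it; x points along the fingers, y is the direction in which the jaws open and shut, and the axes are right-handed (so a half turn about x gives the same grasp; the last joint's range is limited). The gripper opens to 91 mm and grips with 3 to 60 N. Pads are 32 mm wide; open, the fingers measure 118 mm over their backs; the gripper's body (76 mm by 178 mm) begins 60 mm behind the grasp point.
Start: joints at [-72.135, 18.312, 89.639, -0, 72.044, -1.146], TCP at [187.307, -543.653, 221.976] pointing down, gripper open.
Joint ranges: [-177.97, 177.97], [-48.28, 115.42], [12.27, 149.76], [-77.06, 257.06], [2.81, 150.46], [-146.56, 146.56]. Speed limits (degrees/s): [147.25, 147.25, 180, 180, 180, 180].

## Interface

Orientations are given as [roll, pitch, yaw] about the fixed x, y, z axes, in that order (R = Rz(yaw) Ry(pitch) Rx(roll)).
In Python, from workcell import env gives the robot as it stands.
- The arm moves only by the tool arm_command, never from a script. Its arguments are lists of equal length, an entry for each row: "slide": the shift along the tool's x, y, z in cm, a list of three; "turn": the turn, a rotation vector about the tool's x, y, z in rad, a list of three; "grip": the closure in counts, from 0 (fully open) to 255 (shut). A call has 1 to 20 rows; each row is the pose to reach, as a shift and turn from the pose commanded when the call began, along the tool's axes at that moment; what a row does not reach only later rows make up. A row lasts 1/12 s, in which the tool goes at most 41.7 mm and 7.16 degrees, less where a joint would pass 70% of its speed; a pose out of reach is approached as far as the arm can. A call with a gripper value outside its range is refused whole. The fingers move at their own pace and stop on an object; "newtons" is the grip in N (left out, the last holds). Time passes only in rows, so rows that repeat a pose let the fingers close. It gives the time, the measured TCP pose, the force and the opening at its end, in the units of the state.
- env.state(): the state, without advancing time (a new reading comes with each control period).
- env.grab_frame(name): name is "scene" or "side" or "wrist"; returns (picture, depth): 384x512x3 uint8, red, green, blue; 384x512 float32, mm along the optical axis (not along the pixel's ray), 0 where there is no reading.
- env.calibration(name): a dict with "K" (3x3 intrinsics, pixels), "k1" (the pictures are not rectified: a ray, as slopes to the right and down, at radius r is drawn at 1 + k1 r^2 times it, then the intrinsics apply), "camera_from_world" (4x4, takes a point from world to camera coordinates); the wrist camera has in their place "T_tool_cam" (4x4, takes a point from camera to tool coordinates, whose origin is the TCP and whose axes are the tool frame's). Camera axes: x right, y up, looking along -z (the intrinsics and any distortion apply to the point x, -y, -z); pixel columns grow to the right and rows downward; lengths in mm; the calibration is good to about 2 mm. A picture is of the moment at which its call begins: read the wrist's pose just before it. calibration takes no time and is no camera call.
- env.job_done(): hands the job in, once; it reports no verdict.
Trained networks look in the newest picture that a camera, given by its name, has taken for a name from the list of things; names that differ only in an ending like _2 or _b are one class to them, and where a whole thing is asked for, a point or a joint stands for the part that bears it (a point fixed in the world has none). Each returns a list of dicts, best first, with "p" (0 to 1); they miss things now and then, are a little off and sometimes report something else, mostly with a low value. They report only what shows in the picture. A call takes as long as a camera call. They do not tell look-alikes from the thing itself.
- env.search_frame(camera, label): "point" ([x, y, z] in mm, in world coordinates, good to about 4 mm: the middle of the surface that is visible of it).
The state is a dict: "time_s": time; "qpos": joint angles; "qvel": joint speeds; "effort": joint torques, N m; "ee_pos": TCP position; "ee_rot": TCP orientation; "force": force on the tool from outside, world axes, zero at the start; "torque": the same for the moment, N m; "gripper_width": finger opening in mm.
Only numpy, scipy, OpenCV 4.12 (cv2) and the standard library are available. Lean on these libraries where they do the work, as an engineer would, in place of code of your own. Each camera call takes 0.05 s, during which the arm holds its last target.

## Task

The wooden blank on the carving holder must not slide off its mandrel: take the linchpin with the swinging ring out of the pin rack and put it down through the hole in the mandrel's free end until its collar sits on the bar, with the ring pointing out past the bar's free end. Then swing the ring down over the bar's end until it hangs straight down around the bar, and let go.

Things in the scene. Friction and masses are not known exactly. Their poses are not given: they have to be found in the camera images.
- linchpin_grip (a point): Grasp point mid-head of the steel linchpin standing in a 55 mm high wooden rack; the one pin of three (80 mm apart) with a hinged wire ring. Square head: 18 (x) by 16 mm (y, grip these faces), top 20 above this point, clear for fingers down to 20 below. Collar 24 wide, its underside 32 below; shank 10 thick goes 40 further, tip tapered. z up, x to the ring's side, y along the hinge. 0.14 kg.
- ring (a joint): Swing of the linchpin's wire ring in rad: 0 = ring level, pointing along the pin's x; positive swings its far side down; 1.57 = hanging straight down; stops at -0.6 and 1.62. The hinge lies 12 mm ahead (x) of and 24 mm below linchpin_grip, so 8 mm above the collar's underside. It stays where it is left; 0.2 N at the far side moves it.
- ring_tip (a point): Middle of the ring's far side, in the centre of the 5 mm wire, 48 mm from the hinge. The ring is 52 mm wide over all.
- mandrel_hole (a point): Centre of the upper mouth of the upright hole through the mandrel, a level square steel bar, 26 x 26 mm, top 120 mm above the bench, on a fixed grey holder. The hole is 16 mm wide, chamfered, and goes right through. z up, x along the bar to its free end, 14 mm from here; beyond it is clear space. The wooden blank, up to 68 mm thick, begins 50 mm the other way.
Mind the look-alikes: they are no part of the job. Leave any purple look-alike of the part that bears linchpin_grip alone.

How it is judged:
By the outcome, as a careful person would: the job done as asked, in the order asked, and still so for the second after the job is handed in, with the robot touching nothing.
It also fails if it takes over 48 s, if anything falls off the work surface, if the arm or the gripper's body presses on something with over 40 N, if the wrist force passes 120 N, or if a joint passes its speed limit or range.

## Working session

There is one attempt and no reset: what is moved stays moved. The work goes in short steps, Python scripts to look and compute and a tool call to move; the robot and the scene stay as the last step left them, time stands still between calls to the robot, and variables do not carry over. Pictures are saved under pics/ and viewed, and the job is handed in when it is done.

Besides the shell and the picture viewer there is one more tool, called after "Emit:" as name(argument=value, ...) on one line, values as JSON. arm_command: Moves the arm, as the interface text tells. Its arguments: {"type":"object","properties":{"slide":{"type":"array","items":{"type":"array","items":{"type":"number"}}},"turn":{"type":"array","items":{"type":"array","items":{"type":"number"}}},"grip":{"type":"array","items":{"type":"number"}},"newtons":{"type":"number"}},"required":["slide","turn","grip"]}

```bash
ls; mkdir -p pics
cat > h.py <<'E'
import numpy as np,cv2
from workcell import env
from scipy.spatial.transform import Rotation as R
def pose():
    s=env.state(); T=np.eye(4)
    T[:3,:3]=R.from_euler('xyz',s['ee_rot'],degrees=True).as_matrix(); T[:3,3]=s['ee_pos']; return T
def wfc(name,T=None):
    c=env.calibration(name)
    if name=='wrist': return T@np.array(c['T_tool_cam'])
    return np.linalg.inv(np.array(c['camera_from_world']))
def unproj(name,u,v,d,T=None):
    c=env.calibration(name);K=np.array(c['K'])
    x=(u-K[0,2])/K[0,0];y=(v-K[1,2])/K[1,1];xx,yy=x,y
    for _ in range(20):
        f=1+c['k1']*(xx*xx+yy*yy); xx,yy=x/f,y/f
    return (wfc(name,T)@np.array([xx*d,-yy*d,-d,1]))[:3]
def proj(name,P,T=None):
    c=env.calibration(name);K=np.array(c['K'])
    p=np.linalg.inv(wfc(name,T))@np.append(P,1)
    x,y=p[0]/-p[2],-p[1]/-p[2]; f=1+c['k1']*(x*x+y*y)
    return np.array([K[0,0]*x*f+K[0,2],K[1,1]*y*f+K[1,2]])
def save(im,fn,crop=None,s=1):
    if crop: a,b,c,d=crop; im=im[b:d,a:c]
    im=cv2.resize(im,None,fx=s,fy=s,interpolation=cv2.INTER_CUBIC)
    cv2.imwrite('pics/'+fn,im[:,:,::-1])
E
python3 - <<'E'
from h import *
print(env.state())
for n in ['scene','side','wrist']:
    T=pose(); im,d=env.grab_frame(n); save(im,n+'0.png',s=1.5); np.savez(n+'0.npz',im=im,d=d,T=T)
    for l in ['linchpin_grip','ring_tip','mandrel_hole']:
        for r in env.search_frame(n,l): 
            print(n,l,round(r['p'],2),np.round(r['point'],1),proj(n,r['point'],T).round())
E
```

```text
pics
{'time_s': 0.0, 'qpos': array([-7.21351904e+01,  1.83527111e+01,  8.97053255e+01, -1.53814823e-03,
        7.20420585e+01, -1.14588783e+00]), 'qvel': array([-0.07833654,  0.05752235,  0.02606333,  0.08216007,  0.08662406,
        0.08177146]), 'effort': array([ 8.51757650e-04, -4.12456870e+01, -2.31975693e+01,  7.29713473e-02,
        4.58960503e-02, -1.33283406e-04]), 'ee_pos': array([ 187.15157179, -543.19167526,  221.11684598]), 'ee_rot': array([-90.30885823,  89.8998943 , 108.70231475]), 'force': array([-0.11972942, -0.10079726, -0.1282873 ]), 'torque': array([-0.02504353, -0.02878158, -0.01298038]), 'gripper_width': 91.36385575319055}
scene linchpin_grip 0.9 [ 529.3 -223.    72.7] [215. 193.]
scene linchpin_grip 0.84 [572.5 -90.4  17.6] [225. 259.]
scene linchpin_grip 0.6 [438.9 -80.9  13.7] [287. 239.]
scene linchpin_grip 0.59 [ 319.1 -167.6   16.1] [311. 198.]
scene linchpin_grip 0.51 [ 368.3 -377.4   19.7] [249. 162.]
scene ring_tip 0.62 [ 297.5 -155.    31.3] [322. 192.]
scene ring_tip 0.48 [ 544.2 -269.6   68.8] [200. 186.]
scene mandrel_hole 0.81 [602.3 192.7 128.2] [298. 350.]
side linchpin_grip 0.88 [431.3 -80.3  20. ] [261. 223.]
side linchpin_grip 0.83 [568.1 -95.1  19.9] [205. 217.]
side linchpin_grip 0.69 [ 321.3 -167.9   19.3] [306. 200.]
side linchpin_grip 0.68 [ 525.6 -225.3   72.6] [226. 167.]
side ring_tip 0.62 [ 538.1 -271.8   72.7] [223. 156.]
side ring_tip 0.53 [ 289.7 -153.7   31. ] [319. 201.]
side ring_tip 0.51 [444.9 -60.6  35.4] [255. 224.]
side mandrel_hole 0.69 [585.6 268.7  28.8] [172. 348.]
wrist linchpin_grip 0.56 [ 331.8 -400.8   17.2] [177.   6.]
```

View pics/scene0.png

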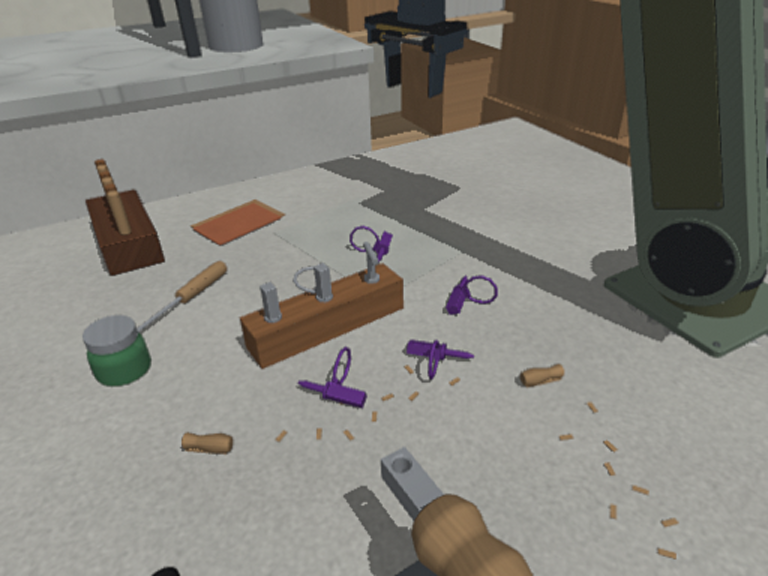

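View pics/side0.png

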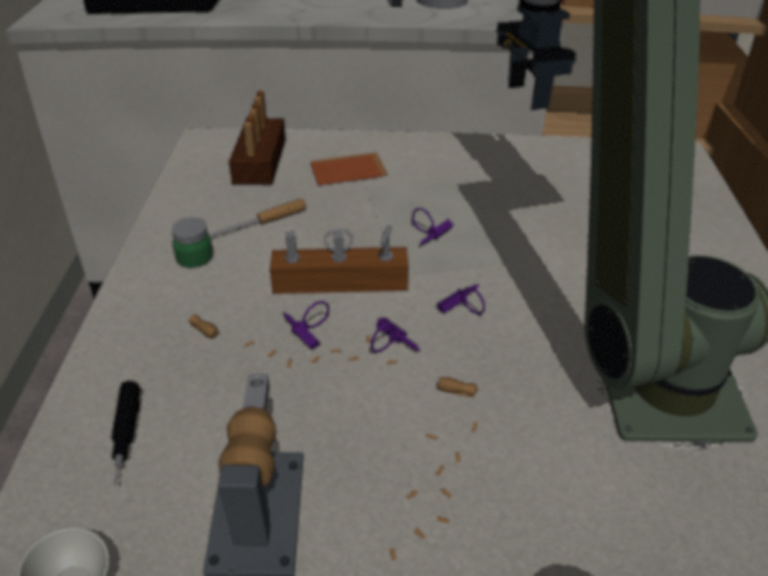

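View pics/wrist0.png

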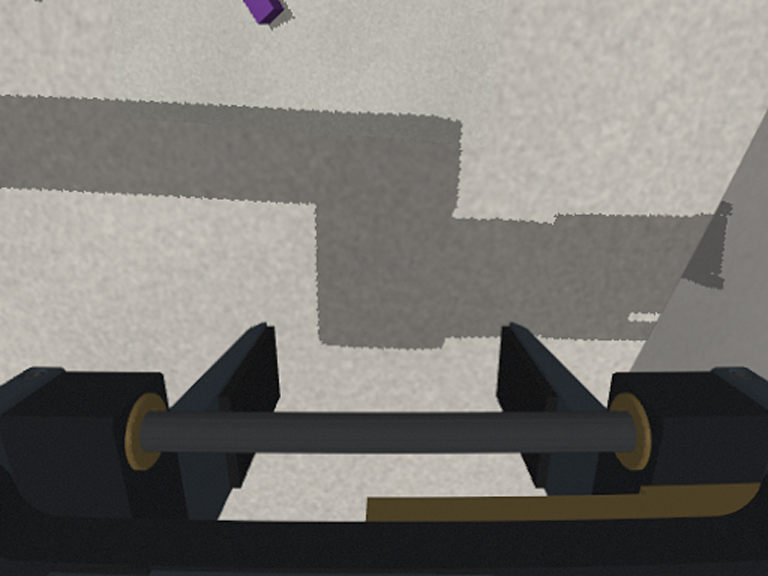

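The scene view shows three grey pins in the rack at about (270,300), (322,282) and (372,263) in the 1.5x picture. Only the middle one has a wire ring. Four purple look-alikes lie loose on the bench. The mandrel's free end, with the hole, is at about (400,463).

Run:
```python
from h import *
z=np.load('scene0.npz'); a=cv2.resize(z['im'][140:250,150:280],None,fx=6,fy=5,interpolation=cv2.INTER_CUBIC)
save(z['im'],'c1.png',(150,150,280,245),6); save(z['im'],'c2.png',(240,290,360,384),6)
```

```text
(no output)
```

View pics/c1.png

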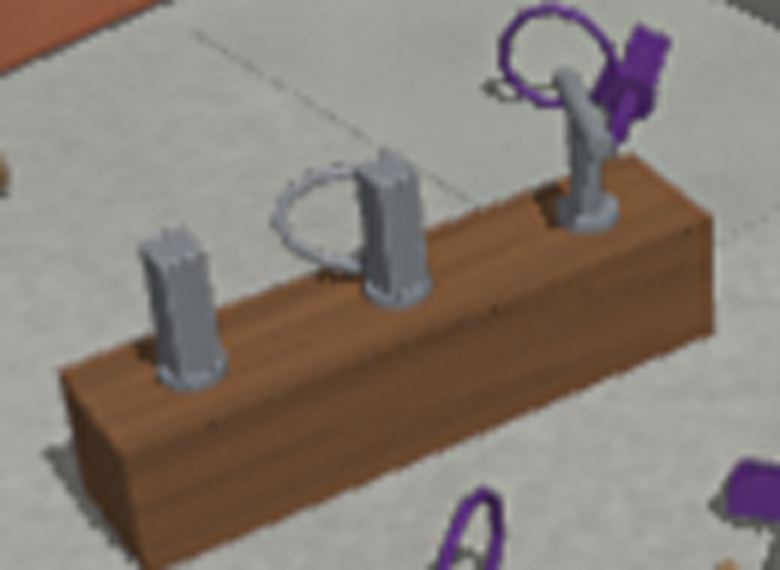

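View pics/c2.png

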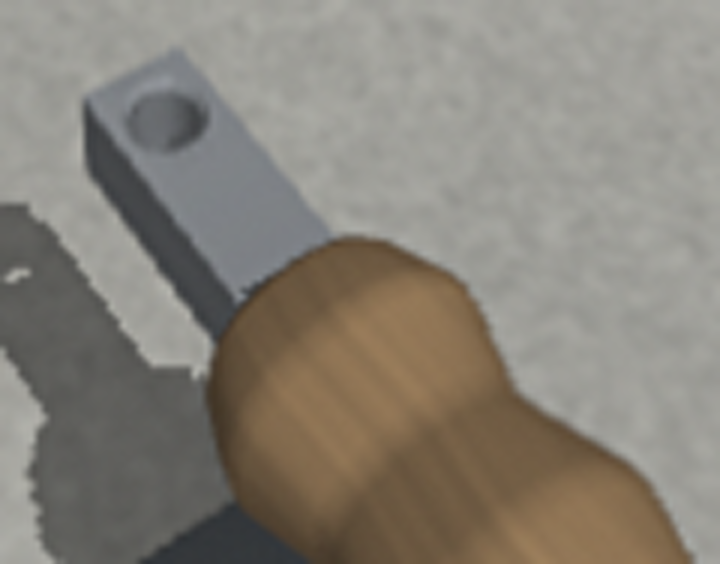

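The middle pin, at scene px (215,190), is the only grey one with a wire ring, so it is the one meant. The left pin is plain, the right one has a bent arm, and the purple ones are to be left alone. The mandrel hole is at scene px (268,310). I'll work out axes by cutting pixel rays with known heights.

```bash
cat >> h.py <<'E'
def rayz(name,u,v,z,T=None):
    o=wfc(name,T)[:3,3]; p=unproj(name,u,v,500,T); return o+(p-o)*(z-o[2])/(p[2]-o[2])
E
python3 - <<'E'
from h import *
c=lambda x,y:(240+x/6,290+y/6)
L=[c(85,100),c(178,48),c(235,298),c(330,240),c(168,120)]
P=[rayz('scene',*q,120) for q in L]
for p in P: print(p.round(1))
for a,b in [(2,0),(3,1)]: v=P[a]-P[b]; print('bar inward dir',np.degrees(np.arctan2(v[1],v[0])))
z=np.load('scene0.npz')
print('hole rim depth pts',[unproj('scene',u,v,z['d'][v,u]).round(1) for u,v in [(262,305),(276,318),(272,300)]])
r=lambda x,y:(150+x/6,150+y/6)
Q=[rayz('scene',*r(x,y),55) for x,y in [(62,370),(128,455),(712,215),(632,155)]]
for q in Q: print('rack',q.round(1))
for a,b in [(2,1),(3,0)]: v=Q[a]-Q[b]; print(np.degrees(np.arctan2(v[1],v[0])))
for x,y in [(190,375),(397,290),(586,215)]: print('collar',rayz('scene',*r(x,y),57).round(1))
for (x,y) in [(390,165),(172,243)]: print('top',rayz('scene',*r(x,y),107).round(1))
E
```

```text
[614.8 106.8 120. ]
[589.6 104.9 120. ]
[611.9 165.5 120. ]
[587.6 164.  120. ]
[601.5 120.8 120. ]
bar inward dir 92.8026067034959
bar inward dir 91.96325976949822
hole rim depth pts [array([603.8, 108.6, 118.4]), array([598.9, 136.7, 119.9]), array([ 5.388e+02,  2.550e+01, -4.000e-01])]
rack [ 643.7 -245.5   55. ]
rack [ 639.  -190.5   55. ]
rack [ 405.6 -211.2   55. ]
rack [ 411.3 -262.8   55. ]
-174.92466823029977
-175.75975248894258
collar [ 607.6 -217.7   57. ]
collar [ 527.1 -226.1   57. ]
collar [ 447.2 -233.    57. ]
top [ 523.4 -229.5  107. ]
top [ 604.3 -223.7  107. ]
```

```bash
cat >> h.py <<'E'
import json,sys
def down(yaw_y, tilt=0, ax=None):
    """tool x down, tool y along horizontal angle yaw_y (deg)"""
    a=np.radians(yaw_y); y=np.array([np.cos(a),np.sin(a),0]); x=np.array([0,0,-1.]); 
    M=np.stack([x,y,np.cross(x,y)],1)
    return M
def rel(C,Pt,Rt):
    """C 4x4 commanded; -> slide cm, turn rad"""
    s=C[:3,:3].T@(np.array(Pt)-C[:3,3])/10
    t=R.from_matrix(C[:3,:3].T@Rt).as_rotvec()
    return s.round(3),t.round(4)
E
python3 - <<'E'
from h import *
T=pose(); print(T.round(3))
C=np.array(env.calibration('wrist')['T_tool_cam']); print(C.round(3)); print(env.calibration('wrist')['K'])
for yy in (5,185):
    M=down(yy); print(yy,rel(T,[526,-226,190],M))
E
```

```text
[[ 0.00000e+00  3.26000e-01 -9.45000e-01  1.87318e+02]
 [-0.00000e+00 -9.45000e-01 -3.26000e-01 -5.43641e+02]
 [-1.00000e+00  0.00000e+00 -0.00000e+00  2.21986e+02]
 [ 0.00000e+00  0.00000e+00  0.00000e+00  1.00000e+00]]
[[   0.       0.294   -0.956 -163.518]
 [   1.      -0.      -0.       0.409]
 [  -0.      -0.956   -0.294  -84.09 ]
 [   0.       0.       0.       1.   ]]
[[303.69878796   0.         258.20197603]
 [  0.         303.69878796 193.04462693]
 [  0.           0.           1.        ]]
5 (array([  3.197, -18.998, -42.369]), array([-1.3262e+00,  1.0000e-04, -1.0000e-04]))
185 (array([  3.197, -18.998, -42.369]), array([ 1.8154e+00, -1.0000e-04, -1.0000e-04]))
```

Emit:
arm_command(slide=[[3.2,-19,-42.37],[3.2,-19,-42.37],[3.2,-19,-42.37],[3.2,-19,-42.37],[3.2,-19,-42.37],[3.2,-19,-42.37],[3.2,-19,-42.37],[3.2,-19,-42.37],[3.2,-19,-42.37],[3.2,-19,-42.37],[3.2,-19,-42.37],[3.2,-19,-42.37],[3.2,-19,-42.37],[3.2,-19,-42.37],[3.2,-19,-42.37]], turn=[[-1.326,0,0],[-1.326,0,0],[-1.326,0,0],[-1.326,0,0],[-1.326,0,0],[-1.326,0,0],[-1.326,0,0],[-1.326,0,0],[-1.326,0,0],[-1.326,0,0],[-1.326,0,0],[-1.326,0,0],[-1.326,0,0],[-1.326,0,0],[-1.326,0,0]], grip=[0,0,0,0,0,0,0,0,0,0,0,0,0,0,0], newtons=30)

```text
time_s: 1.85
ee_pos: [525.0, -227.0, 190.0]
ee_rot: [-58.3, 90.0, -143.4]
force: [-0.2, -0.1, 0.1]
gripper_width: 90.5
```

Run:
```python
from h import *
s=env.state();print(s['time_s'],s['ee_pos'],s['ee_rot'],s['qpos'])
n='wrist';T=pose(); im,d=env.grab_frame(n); save(im,'w1.png',s=1.5); np.savez('w1.npz',im=im,d=d,T=T)
for l in ['linchpin_grip','ring_tip']:
    for r in env.search_frame(n,l): 
        print(n,l,round(r['p'],2),np.round(r['point'],1),proj(n,r['point'],T).round())
```

```text
1.85 [ 524.97508747 -226.98128965  190.02849966] [ -58.33290942   89.95035813 -143.43625578] [-2.45092271e+01  1.92938558e+01  9.29488235e+01 -4.69332844e-02
  6.77813390e+01 -2.93881242e+01]
wrist linchpin_grip 0.77 [433.6 -92.1  16.9] [179.  40.]
wrist linchpin_grip 0.73 [571.2 -89.2  18.8] [315.  49.]
wrist linchpin_grip 0.68 [ 523.9 -237.6   70.4] [256. 200.]
wrist linchpin_grip 0.64 [ 320.4 -176.3   16.1] [ 76. 116.]
wrist linchpin_grip 0.61 [ 354.7 -357.7   14.7] [116. 264.]
wrist ring_tip 0.73 [443.  -70.6  32.7] [186.  14.]
wrist ring_tip 0.71 [ 553.2 -121.8   47. ] [297.  79.]
wrist ring_tip 0.63 [ 531.1 -270.4   72.6] [260. 232.]
wrist ring_tip 0.61 [ 299.3 -163.1   36.9] [ 43. 102.]
```

View pics/w1.png

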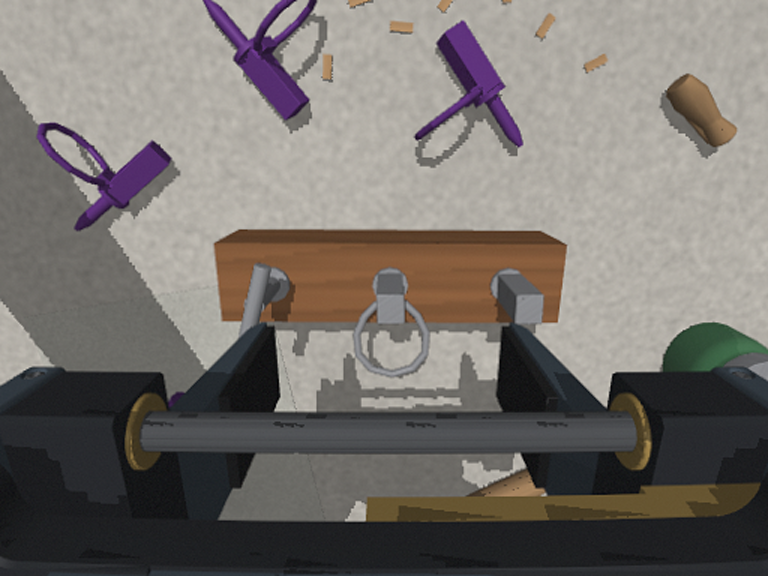

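The wrist view shows the middle pin's head at about (391,300) in the 1.5x picture, with its ring below it at (391,340), so it points along tool +z, away from the robot's left. I'll enlarge it to measure.

Run:
```python
from h import *
z=np.load('w1.npz'); im=z['im']; d=z['d'];T=z['T']
save(im,'w1c.png',(220,170,300,255),7)
print(d[185:222:3,253:268:3].round())
```

```text
[[294. 293. 292. 292. 292.]
 [284. 283. 284. 282. 282.]
 [274. 274. 274. 273. 273.]
 [265. 266. 264. 264. 264.]
 [259. 258. 258. 258. 259.]
 [259. 258. 259. 259. 258.]
 [258. 260. 258. 259. 259.]
 [260. 260. 260. 262.   0.]
 [261. 262. 262. 262. 261.]
 [262. 261. 263. 263. 263.]
 [263. 262. 262. 263. 263.]
 [379. 379. 379. 378. 379.]
 [380. 381. 380. 379. 381.]]
```

View pics/w1c.png

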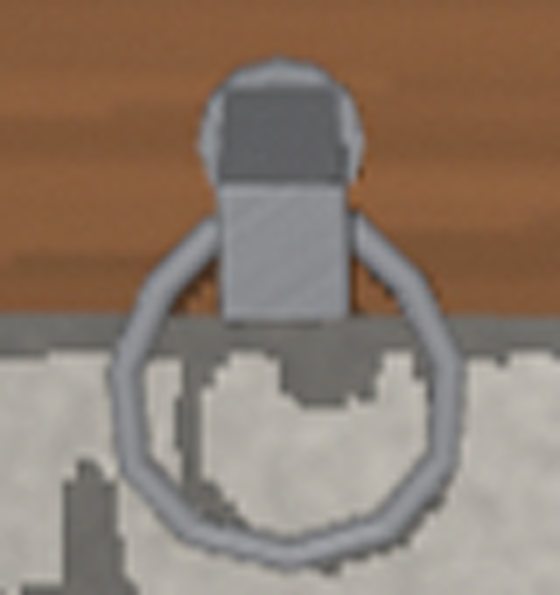

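Run:
```python
from h import *
z=np.load('w1.npz'); im=z['im']; d=z['d'];T=z['T']
c=lambda x,y:(220+(x)/7-.5+.5/7*0,170+y/7-.5)
P=[rayz('wrist',*c(*q),107,T) for q in [(220,183),(347,183),(350,320),(225,320)]]
for p in P: print(p.round(1))
f=lambda v:np.degrees(np.arctan2(v[1],v[0])).round(1)
print('size',np.linalg.norm(P[1]-P[0]),np.linalg.norm(P[2]-P[1]),np.linalg.norm(P[3]-P[2]))
print('y edge',f(P[0]-P[1]),f(P[3]-P[2]),'x edge',f(P[3]-P[0]),f(P[2]-P[1]), 'c',np.mean(P,0))
# depth face check
pts=[unproj('wrist',u,v,d[v,u],T) for u in range(254,268) for v in range(198,214) if d[v,u]>0]
pts=np.array(pts);print('top',pts.mean(0).round(1),np.median(pts[:,2]),pts[:,:2].min(0),pts[:,:2].max(0))
# ring tip depth
for x,y in [(287,552),(120,400),(447,400)]:
    u,v=[int(round(t)) for t in c(x,y)]
    print(x,y,[(unproj('wrist',u,v+k,d[v+k,u],T)).round(1) for k in(-1,0,1)], unproj('wrist',u,v,np.min(d[v-1:v+2,u-1:u+2]),T).round(1))
```

```text
[ 519.  -222.3  107. ]
[ 534.4 -220.9  107. ]
[ 536.5 -238.7  107. ]
[ 521. -240.  107.]
size 15.446504378725548 17.843991394092765 15.514562232438331
y edge -175.1 -175.1 x edge -83.5 -83.3 c [ 527.72396603 -230.46106417  107.        ]
top [ 527.8 -230.1  107.9] 107.89334245138458 [ 521.77829407 -237.8704759 ] [ 534.10671164 -222.75676647]
287 552 [array([ 532.5, -286.4,   74.7]), array([ 532.7, -287.8,   74.1]), array([ 532.7, -288.4,   75.1])] [ 532.6 -287.2   75.3]
120 400 [array([ 507.5, -267.3,   70.1]), array([ 507.6, -268. ,   70.9]), array([ 507.7, -269.6,   69.9])] [ 507.7 -267.3   72.5]
447 400 [array([ 553.9, -263.4,   69.8]), array([ 553.8, -263.9,   71.3]), array([ 554. , -265.2,   70.8])] [ 553.8 -263.7   71.6]
```

Run:
```python
from h import *
T=pose();print(T.round(3), env.state()['time_s'])
C=np.eye(4);C[:3,:3]=down(5);C[:3,3]=526,-226,190
print(rel(C,[527.7,-230.3,78],down(5.5)))
print(rel(T,[527.7,-230.3,78],down(5.5)))
```

```text
[[ 0.00000e+00  9.96000e-01  8.40000e-02  5.25000e+02]
 [-0.00000e+00  8.40000e-02 -9.96000e-01 -2.27263e+02]
 [-1.00000e+00  0.00000e+00  0.00000e+00  1.90261e+02]
 [ 0.00000e+00  0.00000e+00  0.00000e+00  1.00000e+00]] 2.0
(array([11.2  ,  0.132,  0.443]), array([-0.0087,  0.    ,  0.    ]))
(array([11.226,  0.243,  0.321]), array([-0.0115,  0.0004, -0.    ]))
```

Emit:
arm_command(slide=[[3,0.24,0.33],[6,0.24,0.33],[8.5,0.24,0.33],[10.5,0.24,0.33],[11.2,0.24,0.33],[11.2,0.24,0.33],[11.2,0.24,0.33]], turn=[[-0.011,0,0],[-0.011,0,0],[-0.011,0,0],[-0.011,0,0],[-0.011,0,0],[-0.011,0,0],[-0.011,0,0]], grip=[0,0,0,0,0,0,0])

```text
time_s: 2.58
ee_pos: [528.9, -229.9, 78.7]
ee_rot: [54.0, 89.9, -30.4]
force: [-0.4, 0.8, 0.0]
gripper_width: 91.3
```

Run:
```python
from h import *
n='wrist';T=pose();print(T[:3,3], env.state()['force']); im,d=env.grab_frame(n); save(im,'w2.png',s=1.5); np.savez('w2.npz',im=im,d=d,T=T)
```

```text
[ 528.88489226 -229.87373621   78.6833966 ] [-0.38890335  0.79460139  0.00364625]
```

View pics/w2.png

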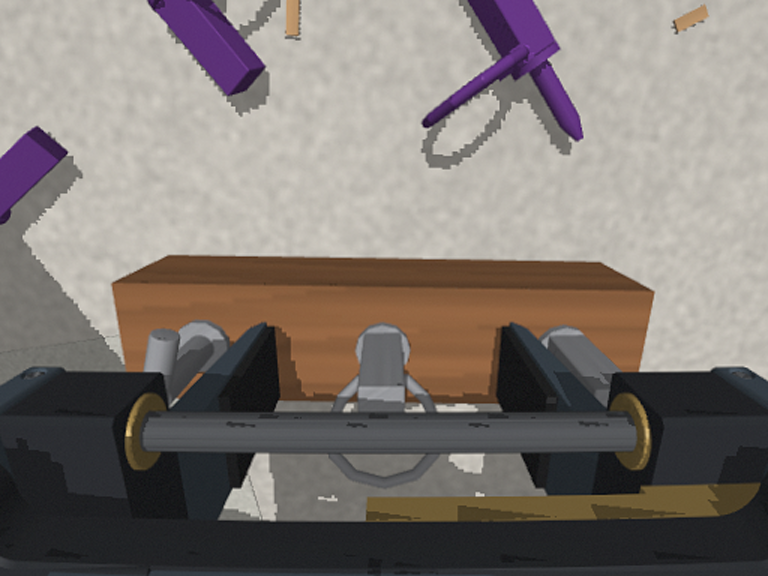

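The pin stands between the open fingers, about 2 mm left of their middle (381 against 387 px). I'll shift 1.5 mm and close.

Emit:
arm_command(slide=[[0,-0.15,0],[0,-0.15,0],[0,-0.15,0],[0,-0.15,0],[0,-0.15,0],[0,-0.15,0],[0,-0.15,0],[0,-0.15,0],[0,-0.15,0],[0,-0.15,0],[0,-0.15,0],[0,-0.15,0]], turn=[[0,0,0],[0,0,0],[0,0,0],[0,0,0],[0,0,0],[0,0,0],[0,0,0],[0,0,0],[0,0,0],[0,0,0],[0,0,0],[0,0,0]], grip=[0,120,200,255,255,255,255,255,255,255,255,255], newtons=30)

```text
time_s: 3.63
ee_pos: [527.2, -229.2, 78.0]
ee_rot: [16.8, 90.0, -67.6]
force: [-0.6, 0.3, -0.5]
gripper_width: 20.6
```

Run:
```python
from h import *
n='wrist';T=pose();s=env.state();print(T[:3,3], s['force'],s['torque'],s['gripper_width']); im,d=env.grab_frame(n); save(im,'w3.png',s=1.5); np.savez('w3.npz',im=im,d=d,T=T)
```

```text
[ 527.22676998 -229.24578127   77.95115746] [-0.5550792   0.30533597 -0.54222858] [-0.02804486 -0.10060988 -0.01899292] 20.58187298458796
```

View pics/w3.png

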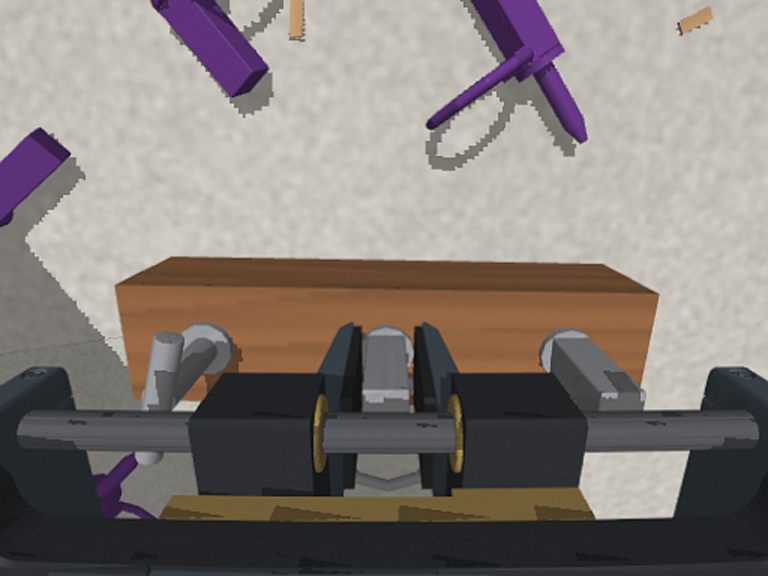

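Still closing, at 20.6 mm. I'll give it a few more rows.

Emit:
arm_command(slide=[[0,0,0],[0,0,0],[0,0,0],[0,0,0],[0,0,0]], turn=[[0,0,0],[0,0,0],[0,0,0],[0,0,0],[0,0,0]], grip=[255,255,255,255,255])

```text
time_s: 4.1
ee_pos: [527.1, -229.2, 77.9]
ee_rot: [-90.3, 90.0, -174.7]
force: [-0.2, -0.3, -1.3]
gripper_width: 15.7
```

Run:
```python
from h import *
n='wrist';T=pose();s=env.state();print(T.round(3), s['force'],s['torque'],s['gripper_width']); im,d=env.grab_frame(n); save(im,'w4.png',(190,200,330,340),5); np.savez('w4.npz',im=im,d=d,T=T)
```

```text
[[-0.00000e+00  9.95000e-01  9.80000e-02  5.27132e+02]
 [-0.00000e+00  9.80000e-02 -9.95000e-01 -2.29216e+02]
 [-1.00000e+00 -0.00000e+00 -0.00000e+00  7.79130e+01]
 [ 0.00000e+00  0.00000e+00  0.00000e+00  1.00000e+00]] [-0.21833078 -0.34867023 -1.34600272] [-0.04479043 -0.09395591  0.01376332] 15.720399257476464
```

View pics/w4.png

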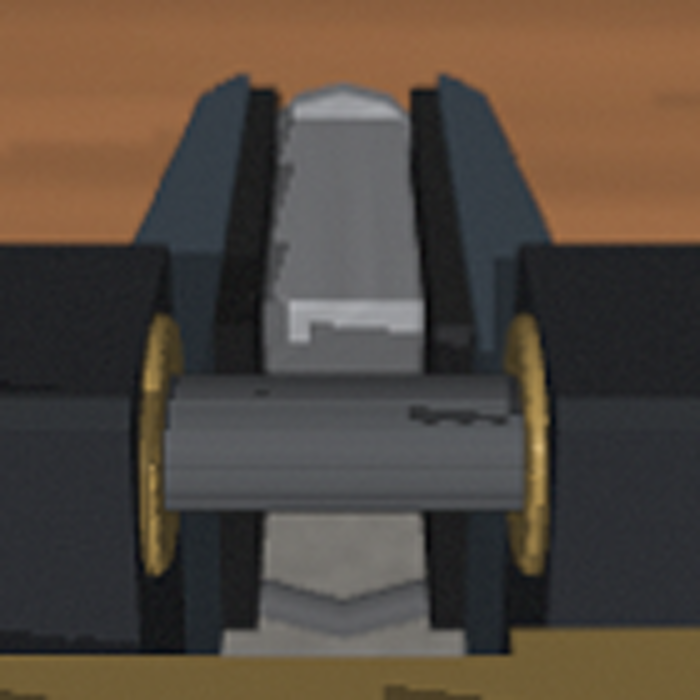

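Gripped: the opening is 15.7 mm against a 16 mm head. I'll work out where the pin sits in the hand from the head's near top edge at px (259,260), then lift straight up.

Run:
```python
from h import *
I=np.eye(4)
def tx(u,v,x):
    o=wfc('wrist',I)[:3,3]; p=unproj('wrist',u,v,300,I); return o+(p-o)*(x-o[0])/(p[0]-o[0])
for x in (-27,-29,-31): print(tx(259-.5,259.5,x).round(1), 'bottom front of head/collar', )
z=np.load('w4.npz');d=z['d']
print([unproj('wrist',u,v,d[v,u],I).round(1) for u,v in [(258,258),(258,261),(258,265),(258,250),(258,230)]])
```

```text
[-27.    0.9  -6.2] bottom front of head/collar
[-29.    0.9  -7.3] bottom front of head/collar
[-31.    0.9  -8.4] bottom front of head/collar
[array([-27.5,   0.6,  -7.3]), array([-29.9,   0.6,  -7. ]), array([-29.1,   0.6,  -4.3]), array([-19.1,   0.6,  -7.4]), array([ 7.6,  0.6, -7. ])]
```

Emit:
arm_command(slide=[[-1.5,0,0],[-4,0,0],[-7,0,0],[-10,0,0],[-13,0,0],[-13,0,0]], turn=[[0,0,0],[0,0,0],[0,0,0],[0,0,0],[0,0,0],[0,0,0]], grip=[255,255,255,255,255,255])

```text
time_s: 4.65
ee_pos: [530.3, -230.6, 214.2]
ee_rot: [60.0, 89.3, -24.4]
force: [1.2, -0.9, -0.8]
gripper_width: 15.4
```

Run:
```python
from h import *
for n in ['wrist','scene']:
    T=pose();s=env.state();print(T[:3,3], s['force'],s['gripper_width']); im,d=env.grab_frame(n); np.savez(n+'5.npz',im=im,d=d,T=T)
    save(im,n+'5.png',(160,160,360,310) if n=='wrist' else (140,80,340,230),4)
```

```text
[ 530.25670938 -230.58080409  214.24666721] [ 1.23384251 -0.88639318 -0.77062423] 15.431967198958827
[ 528.90711841 -229.99324577  211.13668466] [-0.06219582  0.49035224 -2.00307195] 15.584976032721844
```

View pics/wrist5.png

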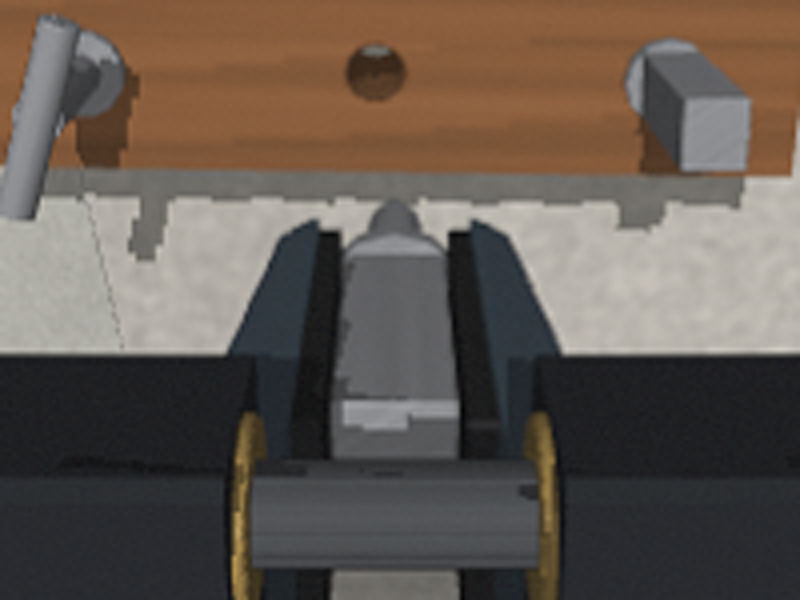

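View pics/scene5.png

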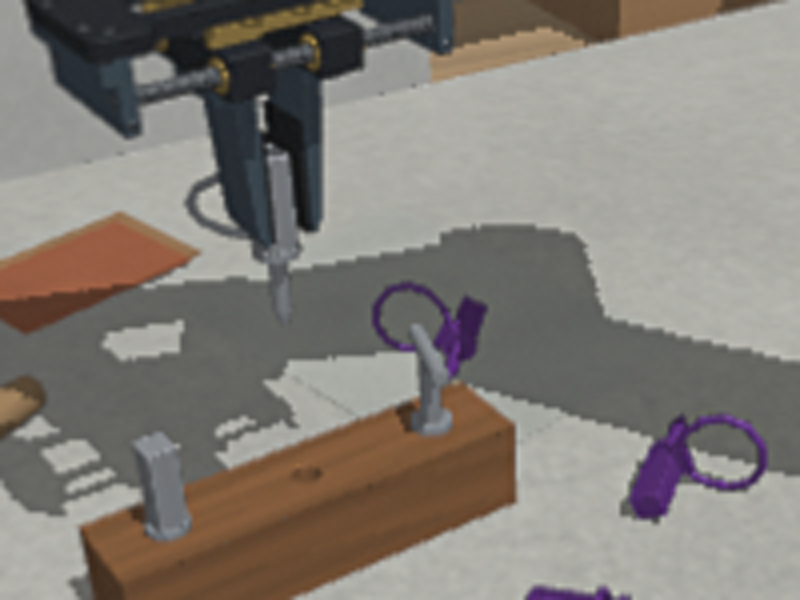

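The pin hangs straight in the jaws with its ring out to the far side. The bare rack hole shows at (375,72) in the wrist crop. Next, hover over the mandrel.

Run:
```python
from h import *
C=np.eye(4);C[:3,:3]=down(5.63);C[:3,3]=527.2,-229.2,208
print(rel(C,[601.5,122.5,223],down(2.4)))
```

```text
(array([ -1.5  ,  10.844, -34.271]), array([0.0564, 0.    , 0.    ]))
```

Emit:
arm_command(slide=[[-1.5,1,-3],[-1.5,2.2,-7],[-1.5,3.5,-11],[-1.5,4.7,-15],[-1.5,6,-19],[-1.5,7.3,-23],[-1.5,8.6,-27],[-1.5,9.6,-30.5],[-1.5,10.4,-33],[-1.5,10.84,-34.27],[-1.5,10.84,-34.27],[-1.5,10.84,-34.27],[-1.5,10.84,-34.27],[-1.5,10.84,-34.27],[-1.5,10.84,-34.27]], turn=[[0,0,0],[0.01,0,0],[0.02,0,0],[0.03,0,0],[0.04,0,0],[0.05,0,0],[0.056,0,0],[0.056,0,0],[0.056,0,0],[0.056,0,0],[0.056,0,0],[0.056,0,0],[0.056,0,0],[0.056,0,0],[0.056,0,0]], grip=[255,255,255,255,255,255,255,255,255,255,255,255,255,255,255])

```text
time_s: 6.0
ee_pos: [601.3, 120.9, 222.9]
ee_rot: [-38.6, 90.0, -126.3]
force: [0.3, -0.2, -1.3]
gripper_width: 16.0
```

Run:
```python
from h import *
for n in ['wrist','scene','side']:
    T=pose();s=env.state();print(T[:3,3], s['force'],s['gripper_width']); im,d=env.grab_frame(n); np.savez(n+'6.npz',im=im,d=d,T=T)
    save(im,n+'6.png',*(dict(wrist=((140,140,380,310),3.3),scene=((200,200,400,350),4),side=((80,160,280,310),4))[n]))
```

```text
[601.34202367 120.91509134 222.86332737] [ 0.31559615 -0.21749155 -1.25316184] 16.034382376260417
[601.43478603 121.12286284 223.01125287] [-0.55237381 -0.05364449 -1.01767465] 15.93017955626487
[601.49929627 121.34610667 223.11673393] [-0.16910577 -0.25518138 -1.79327995] 16.032178011490704
```

View pics/wrist6.png

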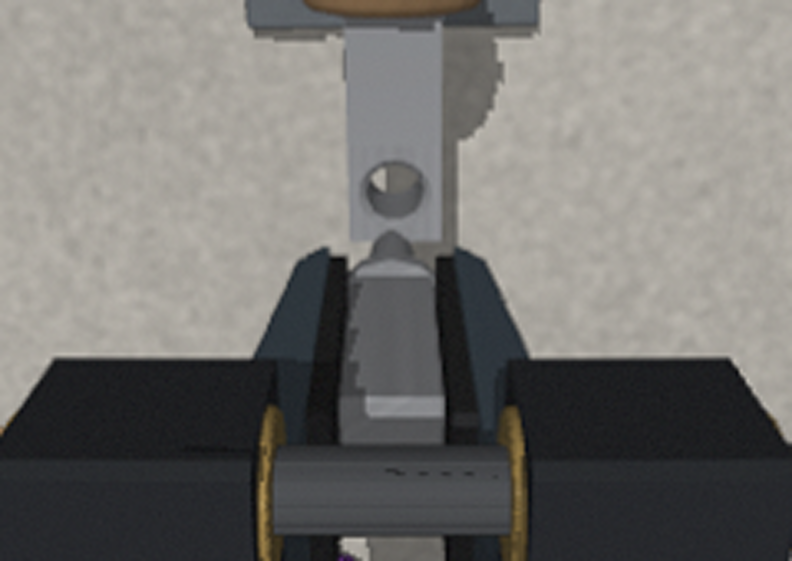

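View pics/scene6.png

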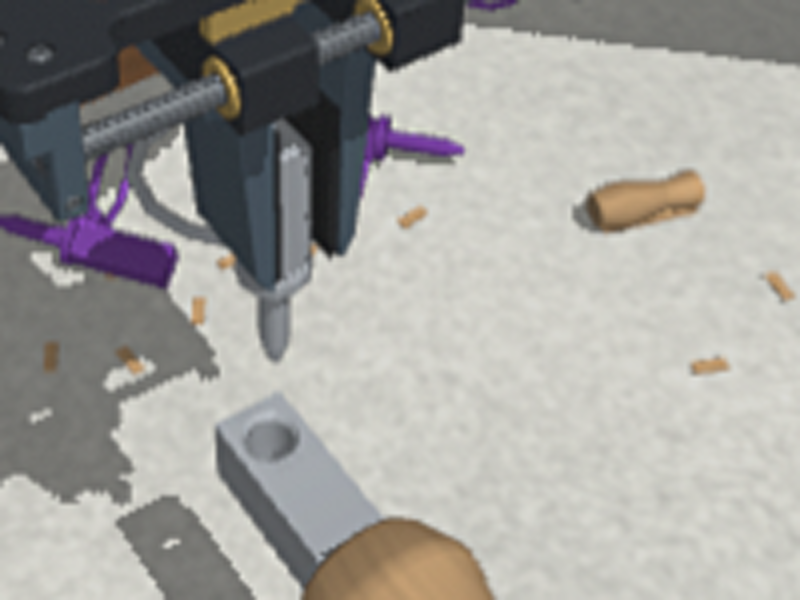

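View pics/side6.png

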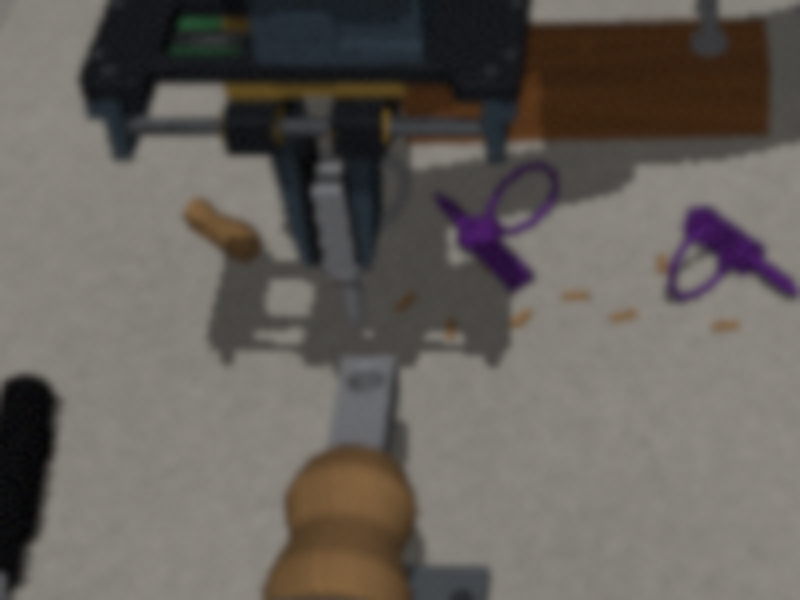

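The wrist view shows the hole at (395,189) and the tip at (391,231) in the crop. The bar edges are nearly parallel to the image columns. I'll measure the pin and the hole in the tool frame with this camera, then check against the scene camera.

```bash
cat >> h.py <<'E'
def tx(u,v,x):
    I=np.eye(4);o=wfc('wrist',I)[:3,3]; p=unproj('wrist',u,v,300,I); return o+(p-o)*(x-o[0])/(p[0]-o[0])
E
python3 - <<'E'
from h import *
c=lambda x,y:(140+x/3.3-.5,140+y/3.3-.5)
X=103
H=tx(*c(395,189),X); print('hole',H.round(1))
L0,L1,R0,R1=[tx(*c(*q),X) for q in [(345.5,28),(350.5,240),(443.5,28),(441.5,240)]]
for p in (L0,L1,R0,R1): print(p.round(1))
f=lambda v:np.degrees(np.arctan2(v[1],v[2])).round(2)
print('bar dir dev (y per z)',f(L1-L0),f(R1-R0))
print('head top edge',tx(*c(393,397),-29).round(1), tx(*c(342,397),-29)[1],tx(*c(444,397),-29)[1])
print('tip',tx(*c(391.5,231),63).round(1), 'collar far', tx(*c(395,258),20).round(1))
z=np.load('wrist6.npz');d=z['d'];I=np.eye(4)
print('bar top x',[unproj('wrist',u,v,d[v,u],I)[0].round(1) for u,v in [(255,160),(265,170),(250,205)]])
print('tip depth',[(v,unproj('wrist',258,v,d[v,258],I).round(1)) for v in range(208,230,2)])
# scene: project
s=np.load('scene6.npz')
s_=lambda x,y:(200+x/4-.5,200+y/4-.5)
print('hole scene',rayz('scene',*s_(272,440),120).round(1))
for zz in (160,): print('tip scene',rayz('scene',*s_(277,358),zz).round(1))
print('collar ctr scene ~',rayz('scene',*s_(275,283),201).round(1))
T=s['T']; print('scene depth tip',[unproj('scene',u,v,s['d'][v,u]).round(1) for u,v in [(269,285),(269,280),(268,275)]])
E
```

```text
hole [103.    1.6   2.1]
[103.  -11.6 -42.9]
[103.  -11.   17.3]
[103.   14.5 -42.9]
[103.   14.8  17.3]
bar dir dev (y per z) 0.6 0.34
head top edge [-29.    0.9  -7.2] -6.750150962054412 8.640150081320787
tip [63.   0.7 -0.1] collar far [ 20.    1.4 -10.2]
bar top x [np.float64(102.0), np.float64(101.5), np.float64(101.7)]
tip depth [(208, array([103. ,   0.5,  13.1])), (210, array([58.8,  0.6, -1.2])), (212, array([48.3,  0.6, -3.5])), (214, array([44. ,  0.6, -3.6])), (216, array([40.3,  0.6, -3.4])), (218, array([ 19.6,   0.6, -10.1])), (220, array([18.5,  0.6, -9.2])), (222, array([17.9,  0.6, -8.1])), (224, array([16.4,  0.6, -7.3])), (226, array([13.7,  0.6, -7.1])), (228, array([ 9.5,  0.6, -7.6]))]
hole scene [601.7 119.7 120. ]
tip scene [599.8 120.4 160. ]
collar ctr scene ~ [603.4 126.  201. ]
scene depth tip [array([601.9, 124.9, 173.1]), array([601.9, 124.9, 182.1]), array([603.5, 125.3, 192.2])]
```

Run:
```python
from h import *
s=np.load('scene6.npz');save(s['im'],'s6b.png',(240,225,300,330),5.6)
w=np.load('wrist6.npz');save(w['im'],'w6b.png',(230,180,290,270),6.5)
```

View pics/w6b.png

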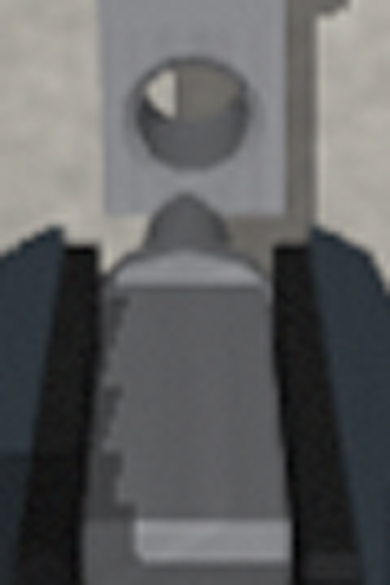

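View pics/s6b.png

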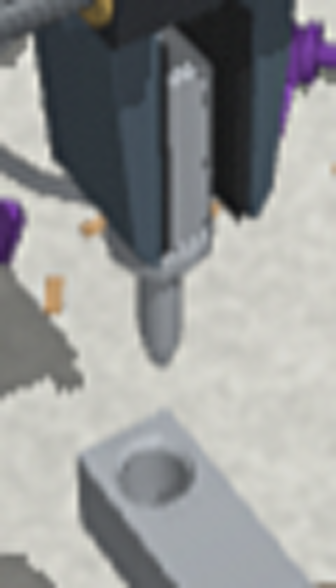

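Pin against hole in the tool frame: shift +0.6 mm in y and +0.6 mm in z, and turn -0.008. Lower 70 mm first, in steps.

Emit:
arm_command(slide=[[1.5,0.06,0.06],[3,0.06,0.06],[3.7,0.06,0.06],[4.5,0.06,0.06],[5.3,0.06,0.06],[6.1,0.06,0.06],[7,0.06,0.06],[7,0.06,0.06]], turn=[[-0.008,0,0],[-0.008,0,0],[-0.008,0,0],[-0.008,0,0],[-0.008,0,0],[-0.008,0,0],[-0.008,0,0],[-0.008,0,0]], grip=[255,255,255,255,255,255,255,255])

```text
time_s: 6.82
ee_pos: [601.2, 121.6, 150.9]
ee_rot: [-77.2, 89.8, -164.3]
force: [-0.2, -1.1, -2.1]
gripper_width: 15.9
```

Run:
```python
from h import *
for n in ['wrist','scene','side']:
    T=pose();s=env.state();print(T[:3,3], s['force'],s['torque'],s['gripper_width']); im,d=env.grab_frame(n); np.savez(n+'7.npz',im=im,d=d,T=T)
    save(im,n+'7.png',*(dict(wrist=((190,160,330,280),4),scene=((210,230,330,350),4),side=((110,180,230,300),4))[n]))
a=np.hstack([cv2.imread('pics/scene7.png')[:480],cv2.imread('pics/side7.png')[:480]]);cv2.imwrite('pics/ss7.png',cv2.resize(a,(800,400)))
```

```text
[601.19078903 121.58256057 150.90996635] [-0.18085503 -1.06062009 -2.11380902] [-0.09322307 -0.07918472 -0.04572629] 15.876318061236054
[601.61764324 121.71747551 151.82979927] [-0.05833249  0.8021738  -0.76858305] [ 0.00675034 -0.1041818   0.04791648] 15.731381818356132
[602.02864582 121.81985817 152.56207142] [-0.19753439 -0.50281645 -1.36491824] [-0.16488556 -0.07385772  0.04270346] 16.102019939488002
```

View pics/wrist7.png

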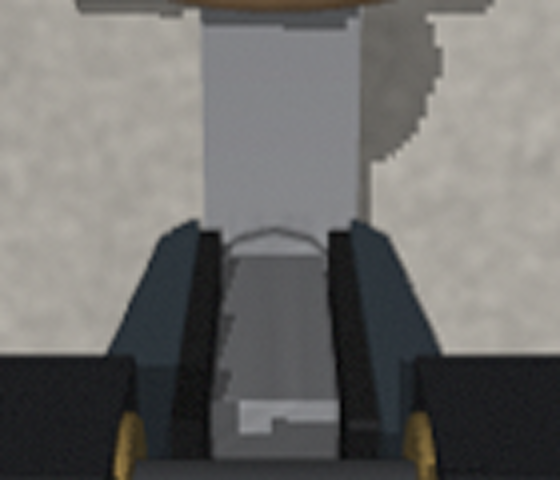

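View pics/ss7.png

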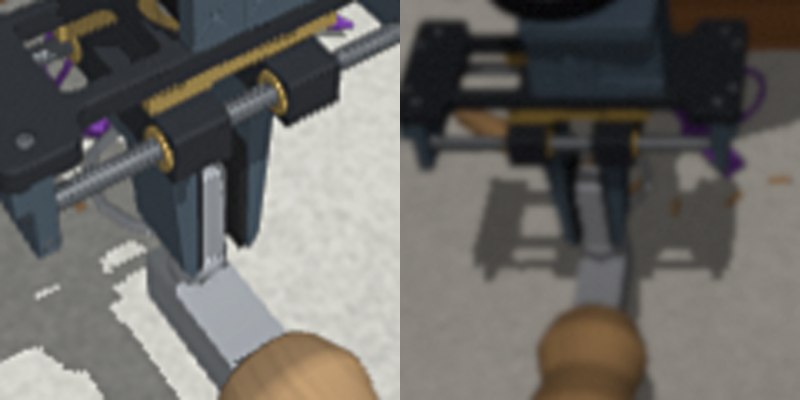

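The shank is in the hole with no side force. The wrist view puts the pin about 1 mm left of the bar's centreline (275 against 282 px), so I'll correct y while lowering onto the collar.

Emit:
arm_command(slide=[[0.3,0.1,0],[0.6,0.1,0],[0.8,0.1,0],[0.9,0.1,0],[0.95,0.1,0],[1.0,0.1,0],[1.0,0.1,0],[1.0,0.1,0]], turn=[[0,0,0],[0,0,0],[0,0,0],[0,0,0],[0,0,0],[0,0,0],[0,0,0],[0,0,0]], grip=[255,255,255,255,255,255,255,255])

```text
time_s: 7.63
ee_pos: [603.1, 121.8, 142.9]
ee_rot: [-36.9, 90.0, -124.0]
force: [-1.2, -1.9, -1.2]
gripper_width: 16.0
```

Run:
```python
from h import *
for n in ['wrist','scene']:
    T=pose();s=env.state();print(T[:3,3], s['force'],s['torque'],s['gripper_width']); im,d=env.grab_frame(n); np.savez(n+'8.npz',im=im,d=d,T=T)
    save(im,n+'8.png',*(dict(wrist=((200,190,320,280),6),scene=((230,250,310,330),7))[n]))
```

```text
[603.06409185 121.82258636 142.92846731] [-1.19773941 -1.90532848 -1.22606458] [-0.33457533  0.15852474  0.01480028] 15.979393486146993
[603.07909377 121.82614937 142.94961045] [-1.17105862 -2.4966792  -1.49795936] [-0.33522996  0.06349389  0.03115441] 15.689316359086332
```

View pics/wrist8.png

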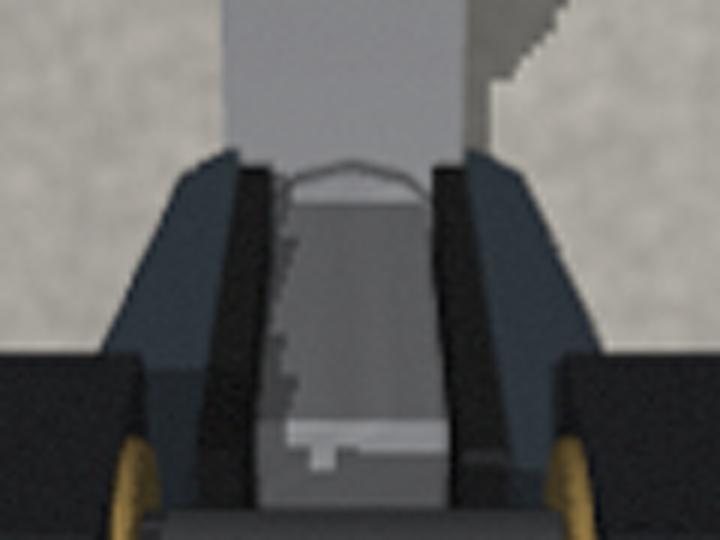

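View pics/scene8.png

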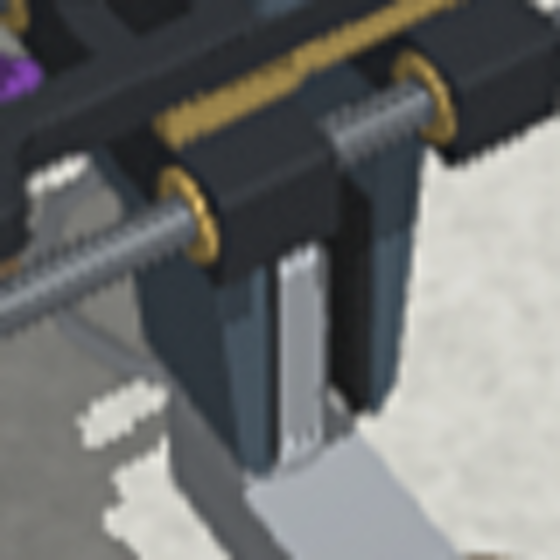

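Nearly seated, with a slight side force of -2 N along world y. I'll ease 1 mm toward the free end and -0.5 mm in y, then press down gently to find the seat.

Emit:
arm_command(slide=[[0,-0.05,0.1],[0.05,-0.05,0.1],[0.1,-0.05,0.1],[0.15,-0.05,0.1],[0.15,-0.05,0.1]], turn=[[0,0,0],[0,0,0],[0,0,0],[0,0,0],[0,0,0]], grip=[255,255,255,255,255])

```text
time_s: 8.15
ee_pos: [603.0, 121.2, 142.9]
ee_rot: [108.0, 89.9, 20.9]
force: [-1.9, -0.3, 5.7]
gripper_width: 15.9
```

Run:
```python
from h import *
for n in ['wrist','scene']:
    T=pose();s=env.state();print(T[:3,3], s['force'],s['torque'],s['gripper_width']); im,d=env.grab_frame(n); np.savez(n+'9.npz',im=im,d=d,T=T)
    save(im,n+'9.png',*(dict(wrist=((200,190,320,280),6),scene=((230,250,310,330),7))[n]))
```

```text
[603.03041913 121.18860777 142.8861621 ] [-1.90814755 -0.31854007  5.73581341] [-0.09141812  0.36563701 -0.06582226] 15.85639732657934
[603.0217666  121.17487232 142.86894846] [-2.32032299 -0.05710197  6.12012111] [-0.12441091  0.37664841 -0.04362913] 15.59516650327866
```

View pics/wrist9.png

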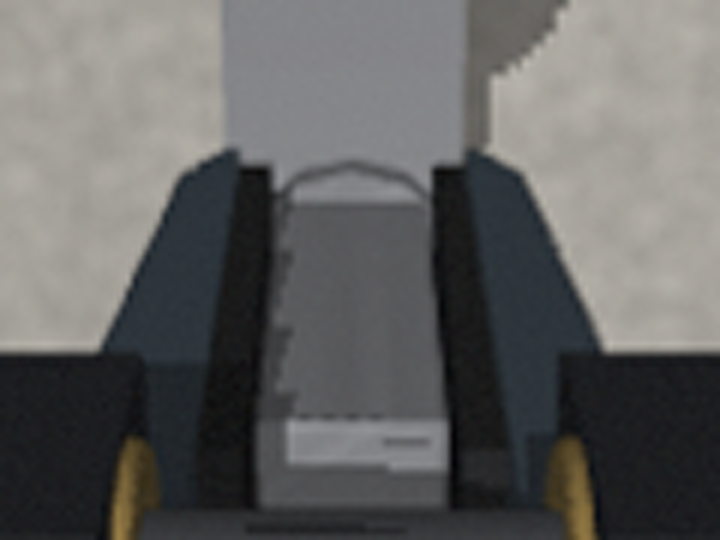

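Seated: 7 N upward on the collar, at the expected height of 142.9. The pin is still about 0.7 mm right of centre, so I'll unload, shift, touch down and open.

Emit:
arm_command(slide=[[-0.1,0,0],[-0.12,-0.07,0],[-0.12,-0.07,0],[-0.05,-0.07,0],[-0.05,-0.07,0],[-0.05,-0.07,0],[-0.05,-0.07,0],[-0.05,-0.07,0],[-0.05,-0.07,0],[-0.05,-0.07,0]], turn=[[0,0,0],[0,0,0],[0,0,0],[0,0,0],[0,0,0],[0,0,0],[0,0,0],[0,0,0],[0,0,0],[0,0,0]], grip=[255,255,255,255,255,230,210,190,160,120])

```text
time_s: 9.08
ee_pos: [601.7, 120.8, 141.4]
ee_rot: [-77.8, 89.9, -164.9]
force: [1.1, -0.4, 0.8]
gripper_width: 33.3
```

Run:
```python
from h import *
for n in ['wrist','scene']:
    T=pose();s=env.state();print(T[:3,3], s['force'],s['torque'],s['gripper_width']); im,d=env.grab_frame(n); np.savez(n+'10.npz',im=im,d=d,T=T)
    save(im,n+'10.png',*(dict(wrist=((180,180,340,340),4),scene=((220,220,320,320),6))[n]))
```

```text
[601.69517151 120.77104976 141.37470517] [ 1.11451507 -0.43946065  0.82093555] [-0.02231869 -0.09678477 -0.03278914] 33.314030809163405
[601.73427502 120.77016223 141.40253623] [-0.69457152 -0.22596719 -0.24767687] [-0.00523006 -0.16339872 -0.01797081] 37.00715477044796
```

View pics/wrist10.png

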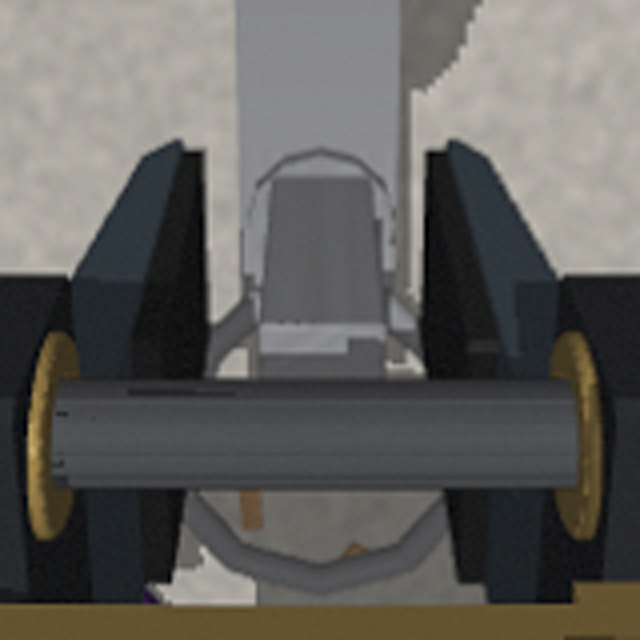

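View pics/scene10.png

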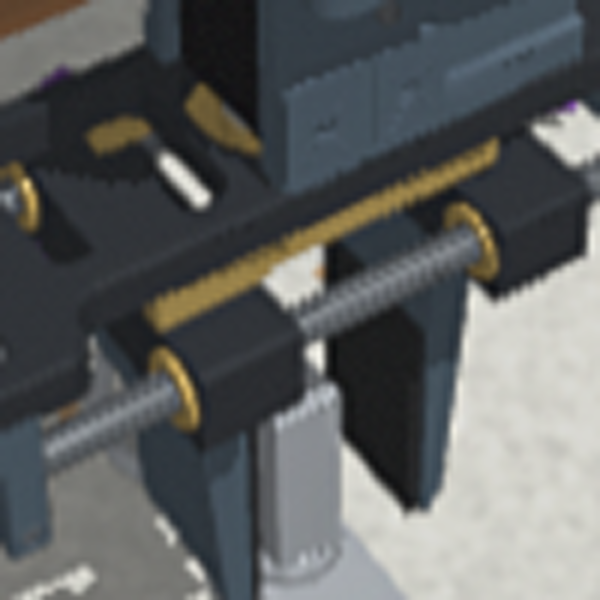

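Released. The collar sits on the bar, centred (322 against 320 px), with the ring pointing out past the end. Open wider and lift.

Emit:
arm_command(slide=[[0,0,0],[0,0,0],[-1,0,0],[-3.5,0,0],[-7,0,0],[-10,0,0],[-10,0,0],[-10,0,0]], turn=[[0,0,0],[0,0,0],[0,0,0],[0,0,0],[0,0,0],[0,0,0],[0,0,0],[0,0,0]], grip=[80,80,80,80,80,80,80,80])

```text
time_s: 9.85
ee_pos: [603.1, 121.0, 244.9]
ee_rot: [96.7, 89.7, 9.5]
force: [-0.3, 0.1, -0.8]
gripper_width: 62.6
```

Run:
```python
from h import *
for n in ['wrist','scene','side']:
    T=pose();s=env.state();print(T[:3,3], s['force'],s['gripper_width']); im,d=env.grab_frame(n); np.savez(n+'11.npz',im=im,d=d,T=T)
    save(im,n+'11.png',*(dict(wrist=((190,150,330,270),5),scene=((210,220,340,320),6),side=((120,190,220,290),6))[n]))
    for r in env.search_frame(n,'ring_tip')[:4]: print(n,round(r['p'],2),np.round(r['point'],1))
```

```text
[603.09727915 121.04460149 244.88225888] [-0.25142215  0.10738987 -0.84513604] 62.624817064937474
wrist 0.74 [ 558.7 -116.6   26.4]
wrist 0.56 [605.1  79.7 135.9]
[601.46019449 120.7528115  241.50185282] [ 0.11126735 -0.39324861 -0.0541853 ] 62.364688051064384
scene 0.58 [457.9 -50.5  26. ]
scene 0.55 [ 292.4 -148.3    6.2]
scene 0.54 [ 561.3 -107.8   39.1]
scene 0.49 [606.7 120.2 136.3]
[601.1969033  120.71088326 240.46537052] [ 0.60413835  1.44405359 -0.28704847] 62.58414662156231
side 0.71 [605.9  75.9 136.9]
side 0.39 [ 552.9 -117.7   28.2]
```

View pics/wrist11.png

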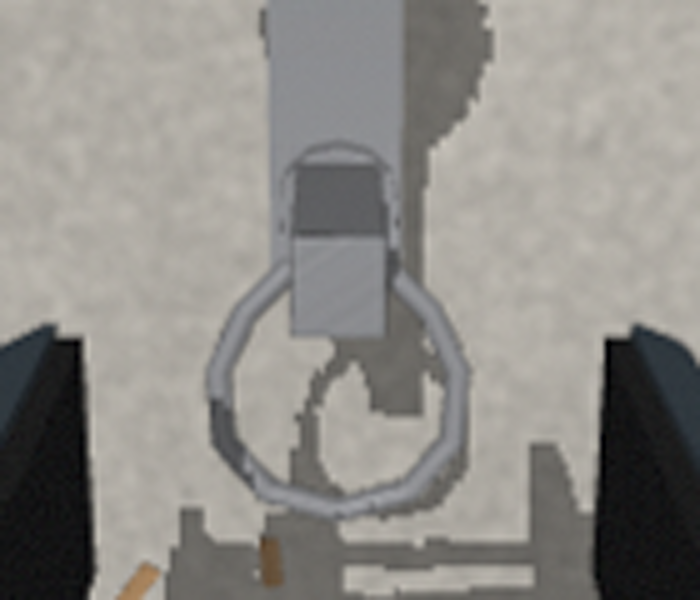

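View pics/scene11.png

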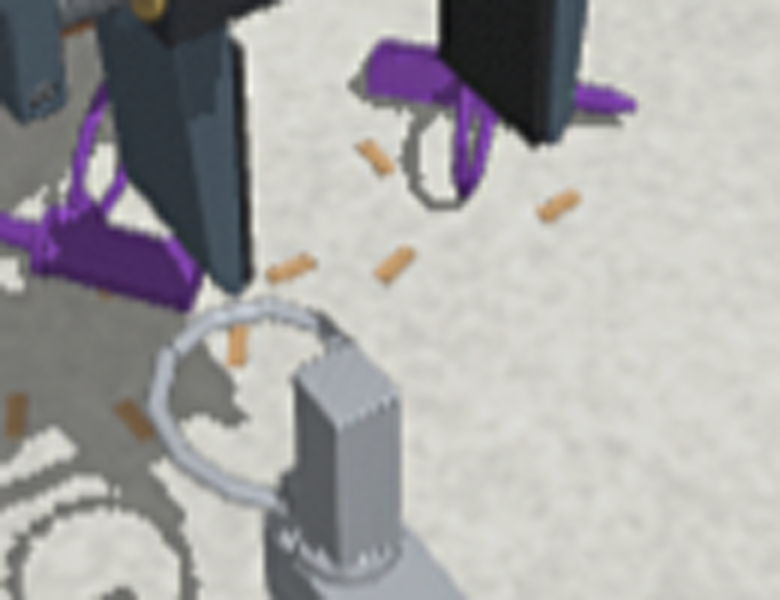

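View pics/side11.png

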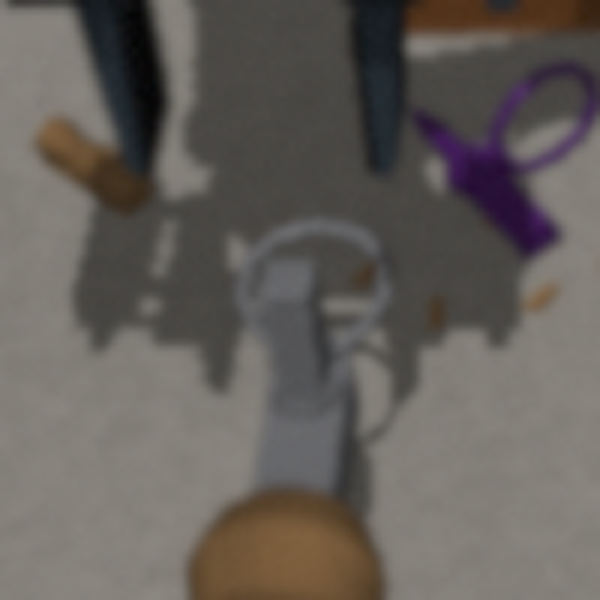

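Run:
```python
from h import *
C=np.eye(4);C[:3,:3]=down(5.63);C[:3,3]=527.2,-229.2,208
def ap(C,s,t):
    D=C.copy(); D[:3,3]=C[:3,3]+C[:3,:3]@(np.array(s)*10); D[:3,:3]=C[:3,:3]@R.from_rotvec(t).as_matrix(); return D
for s,t in [((-1.5,10.84,-34.27),(.056,0,0)),((7,.06,.06),(-.008,0,0)),((1,.1,0),(0,0,0)),((.15,-.05,.1),(0,0,0)),((-.05,-.07,0),(0,0,0)),((-10,0,0),(0,0,0))]: C=ap(C,s,t)
print(C.round(3)); np.save('C.npy',C)
print(pose().round(3), env.state()['qpos'].round(1))
z=np.load('wrist11.npz');d=z['d'];T=z['T'].copy();T[:3,3]=C[:3,3];T[:3,:3]=C[:3,:3]
c=lambda x,y:(190+x/5-.5,150+y/5-.5)
def nearest(x,y):
    u,v=[int(round(t)) for t in c(x,y)]; w=d[v-2:v+3,u-2:u+3].copy(); w[w==0]=9999; k=np.unravel_index(w.argmin(),w.shape)
    return unproj('wrist',u-2+k[1],v-2+k[0],w.min(),T).round(1)
for q in [(338,507),(225,380),(458,380),(270,290),(420,295)]: print('ring',q,nearest(*q))
P=[rayz('wrist',*c(*q),172,T) for q in [(292,236),(385,236),(290,335),(384,335)]]
for p in P:print('head',p.round(1))
f=lambda v:np.degrees(np.arctan2(v[1],v[0])).round(1)
print(f(P[2]-P[0]),f(P[3]-P[1]),f(P[1]-P[0]),np.mean(P,0))
```

```text
[[ 0.00000e+00  9.99000e-01  5.00000e-02  6.01932e+02]
 [ 0.00000e+00  5.00000e-02 -9.99000e-01  1.20898e+02]
 [-1.00000e+00  0.00000e+00  0.00000e+00  2.42000e+02]
 [ 0.00000e+00  0.00000e+00  0.00000e+00  1.00000e+00]]
[[-3.00000e-03  9.99000e-01  5.00000e-02  6.01390e+02]
 [-1.00000e-03  5.00000e-02 -9.99000e-01  1.20772e+02]
 [-1.00000e+00 -3.00000e-03  0.00000e+00  2.40550e+02]
 [ 0.00000e+00  0.00000e+00  0.00000e+00  1.00000e+00]] [10.3 21.3 82.4 -0.  76.4  7.4]
ring (338, 507) [603.4  62.7 138.1]
ring (225, 380) [581.   84.3 134.2]
ring (458, 380) [627.4  88.3 133.1]
ring (270, 290) [588.7 105.7 129.4]
ring (420, 295) [617.7 105.2 129.6]
head [593.9 129.  172. ]
head [608.9 129.8 172. ]
head [594.3 111.9 172. ]
head [609.7 112.7 172. ]
-88.8 -87.2 2.9 [601.71189445 120.81932917 172.        ]
```

The ring points out and is tilted up by about 0.18 rad, with its tip at about (604,62,137). The hinge is at about (602,108.5,128). First I'll close the fingers, move out over the ring's far side and stop just above it.

Emit:
arm_command(slide=[[0,-0.08,2],[0,-0.08,4],[0,-0.08,5.9],[0,-0.08,5.9],[3,-0.08,5.9],[6,-0.08,5.9],[7.7,-0.08,5.9],[7.7,-0.08,5.9],[7.7,-0.08,5.9],[7.7,-0.08,5.9],[7.7,-0.08,5.9],[7.7,-0.08,5.9],[7.7,-0.08,5.9]], turn=[[0,0,0],[0,0,0],[0,0,0],[0,0,0],[0,0,0],[0,0,0],[0,0,0],[0,0,0],[0,0,0],[0,0,0],[0,0,0],[0,0,0],[0,0,0]], grip=[255,255,255,255,255,255,255,255,255,255,255,255,255])

```text
time_s: 11.23
ee_pos: [604.7, 62.0, 166.1]
ee_rot: [90.6, 89.9, 3.5]
force: [-0.3, -0.1, 0.3]
gripper_width: 0.3
```

Run:
```python
from h import *
for n in ['scene','side']:
    T=pose();s=env.state();print(T[:3,3], s['force'],s['gripper_width']); im,d=env.grab_frame(n); np.savez(n+'12.npz',im=im,d=d,T=T)
    save(im,n+'12.png',*(dict(wrist=((190,150,330,270),5),scene=((190,200,340,320),5),side=((100,170,240,290),5))[n]))
```

```text
[604.74411757  62.03504723 166.12217354] [-0.31786105 -0.08147441  0.34752153] 0.2504924102998887
[604.5675293   61.97851019 165.8773847 ] [-0.22420695 -0.15020122 -0.16609631] 0.6274949071270867
```

View pics/scene12.png

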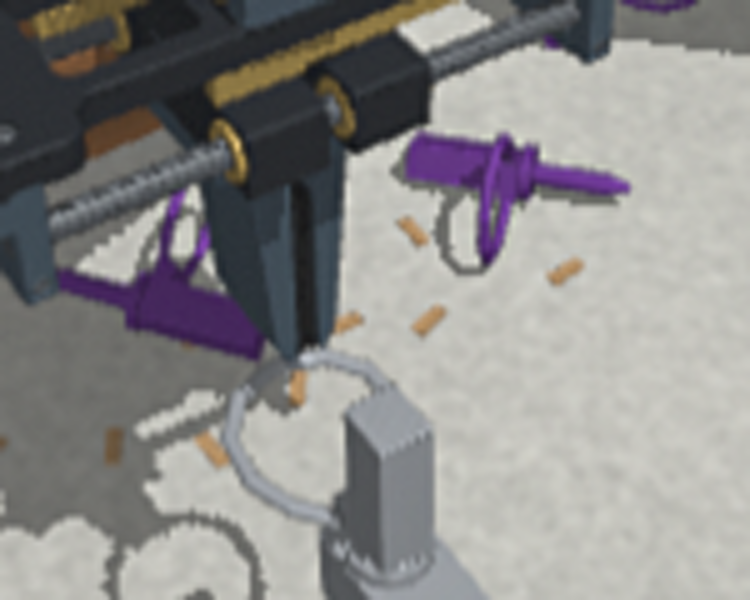

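View pics/side12.png

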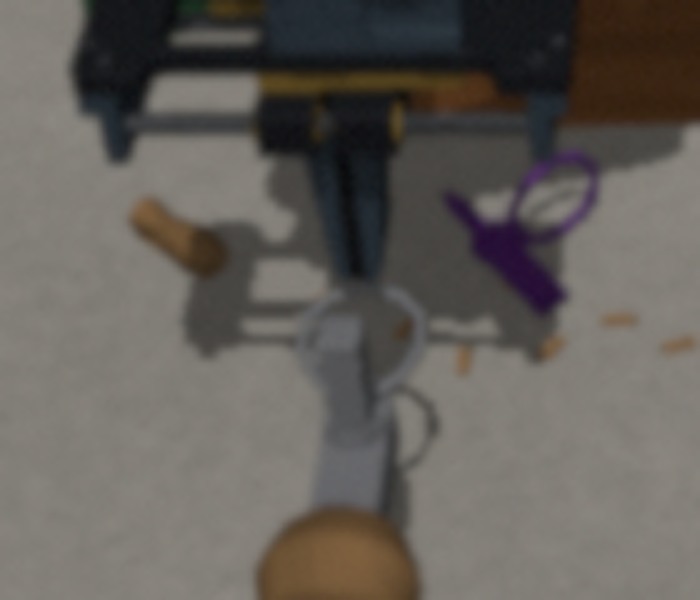

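The fingers are closed (0.3 mm) and over the ring's far side. Now push it straight down, slowly.

Emit:
arm_command(slide=[[0.7,0,0],[1.4,0,0],[1.9,0,0],[2.4,0,0],[2.9,0,0],[3.4,0,0],[3.9,0,0],[4.4,0,0],[4.9,0,0],[5.3,0,0],[5.7,0,0],[6.0,0,0],[6.0,0,0]], turn=[[0,0,0],[0,0,0],[0,0,0],[0,0,0],[0,0,0],[0,0,0],[0,0,0],[0,0,0],[0,0,0],[0,0,0],[0,0,0],[0,0,0],[0,0,0]], grip=[255,255,255,255,255,255,255,255,255,255,255,255,255])

```text
time_s: 12.42
ee_pos: [603.9, 61.9, 104.3]
ee_rot: [-86.4, 90.0, -173.5]
force: [0.8, 0.5, 0.2]
gripper_width: 0.5
```

Run:
```python
from h import *
for n in ['scene','side']:
    T=pose();s=env.state();print(T[:3,3], s['force'],s['gripper_width']); im,d=env.grab_frame(n); np.savez(n+'13.npz',im=im,d=d,T=T)
    save(im,n+'13.png',*(dict(wrist=((190,150,330,270),5),scene=((190,200,340,320),5),side=((100,170,240,290),5))[n]))
```

```text
[603.92758875  61.92168691 104.28883386] [0.82955697 0.53525812 0.22255968] 0.45500769996316565
[604.04206602  61.8282693  104.63207613] [-0.36228825  0.05929218  0.02879849] 0.504577603294697
```

View pics/scene13.png

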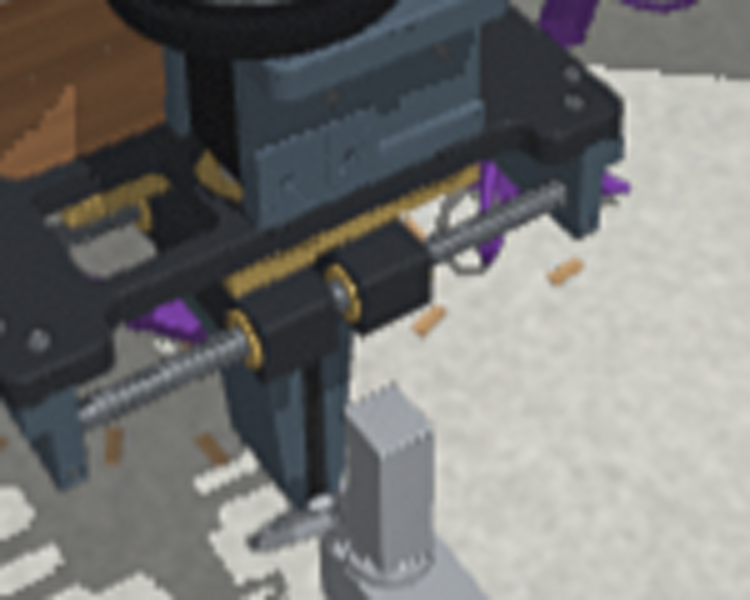

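View pics/side13.png

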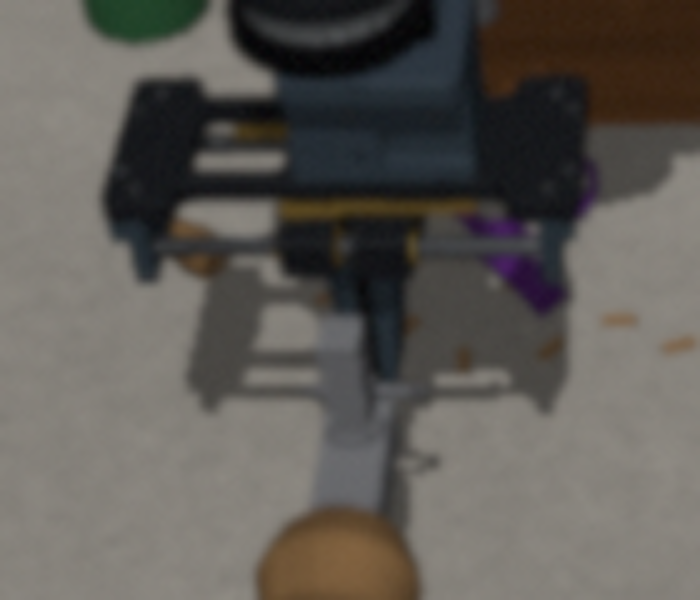

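The ring is now at about 0.77 rad, with no force on the pin. The gripper's body would hit the head if I pushed farther upright, so I'll back off, tilt the tool 45° toward the bar and look.

Emit:
arm_command(slide=[[-1,0,0.5],[-2,0,1.5],[-3,0,3],[-3,0,3],[-3,0,3],[-3,0,3],[-3,0,3],[-3,0,3],[-3,0,3],[-3,0,3],[-3,0,3]], turn=[[0,0,0],[0,0.1,0],[0,0.2,0],[0,0.3,0],[0,0.4,0],[0,0.5,0],[0,0.6,0],[0,0.7,0],[0,0.785,0],[0,0.785,0],[0,0.785,0]], grip=[255,255,255,255,255,255,255,255,255,255,255])

```text
time_s: 13.43
ee_pos: [605.8, 30.7, 134.7]
ee_rot: [-179.9, 45.1, 92.8]
force: [1.2, -0.5, 1.2]
gripper_width: 0.5
```

Run:
```python
from h import *
for n in ['scene','side','wrist']:
    T=pose();s=env.state();print(T[:3,3], s['force'],s['gripper_width']); im,d=env.grab_frame(n); np.savez(n+'14.npz',im=im,d=d,T=T)
    save(im,n+'14.png',*(dict(wrist=((160,130,360,290),4),scene=((190,200,340,320),5),side=((100,170,240,290),5))[n]))
print(T.round(3),s['qpos'].round(1))
```

```text
[605.7992655   30.66962336 134.66438389] [ 1.15374946 -0.45002862  1.2358239 ] 0.49283915588262095
[605.97125101  31.52170932 135.43879657] [ 0.00389864 -0.14970823  1.08166702] 0.8911945169475685
[606.0247105   32.12813128 135.94499047] [ 0.29110879  1.28689706 -0.2127402 ] 1.0534572120756143
[[-3.40000e-02  9.99000e-01  3.70000e-02  6.06025e+02]
 [ 7.04000e-01  5.10000e-02 -7.08000e-01  3.21280e+01]
 [-7.09000e-01  2.00000e-03 -7.05000e-01  1.35945e+02]
 [ 0.00000e+00  0.00000e+00  0.00000e+00  1.00000e+00]] [-18.9  33.4  92.6  42.1  78.1 -40. ]
```

View pics/scene14.png

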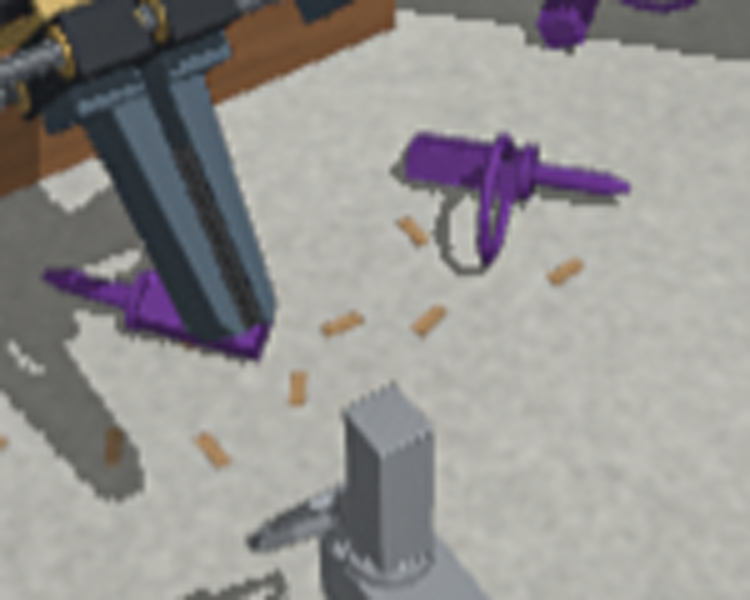

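View pics/wrist14.png

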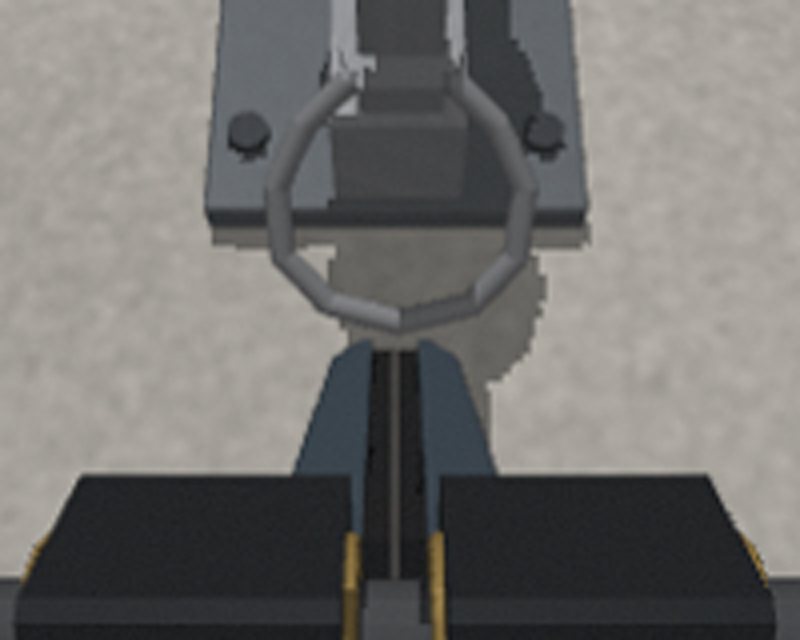

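View pics/side14.png

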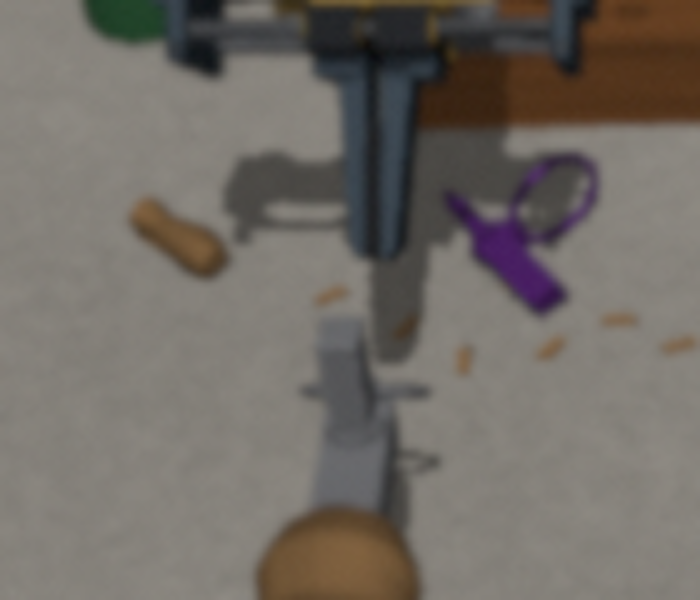

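The tilt reached fine, and the wrist view shows the ring's far side at (400,320) in the crop, straight ahead of the fingers. I'll measure it and plan the last sweep.

Run:
```python
from h import *
z=np.load('wrist14.npz');d=z['d']
T=np.eye(4)
C=np.load('C.npy');B=C[:3,:3]
p=C[:3,3]+B@np.array([77,-.8,59.])   # after phase 1 hover
p=p+B@np.array([60,0,0.]); p=p+B@np.array([-30,0,30.])
T[:3,3]=p;T[:3,:3]=B@R.from_rotvec([0,.785,0]).as_matrix(); np.save('C2.npy',T); print(T.round(3))
c=lambda x,y:(160+x/4-.5,130+y/4-.5)
for q in [(345,300),(400,319),(455,305),(280,220),(522,220),(310,110),(490,110)]:
    u,v=[int(round(t)) for t in c(*q)]; w=d[v-2:v+3,u-2:u+3].copy(); w[w==0]=9999; k=np.unravel_index(w.argmin(),w.shape)
    print('ring',q,unproj('wrist',u-2+k[1],v-2+k[0],w.min(),T).round(1))
# desired E positions
H=np.array([108.5,128]); 
for a in (0.78,1.0,1.2,1.4,1.57):
    w=H+48*np.array([-np.cos(a),-np.sin(a)]); E=w+[1.2,4.8]; tcp=E-[17,5.7]
    s=T[:3,:3].T@(np.array([602+ (120.9-tcp[0])*.04, tcp[0],tcp[1]])-T[:3,3])/10
    print(a,w.round(1),tcp.round(1),s.round(2))
```

```text
[[-3.60000e-02  9.99000e-01  3.60000e-02  6.05605e+02]
 [ 7.06000e-01  5.00000e-02 -7.06000e-01  3.19710e+01]
 [-7.07000e-01  0.00000e+00 -7.07000e-01  1.35000e+02]
 [ 0.00000e+00  0.00000e+00  0.00000e+00  1.00000e+00]]
ring (345, 300) [593.1  76.   98.2]
ring (400, 319) [607.1  73.9  95.1]
ring (455, 305) [617.   76.7  97.5]
ring (280, 220) [582.3  87.  110.8]
ring (522, 220) [627.3  90.4 111.8]
ring (310, 110) [588.7 102.7 127.9]
ring (490, 110) [620.8 103.3 126.8]
0.78 [74.4 94.2] [58.6 93.3] [4.83 0.02 1.06]
1.0 [82.6 87.6] [66.8 86.7] [5.88 0.03 0.95]
1.2 [91.1 83.3] [75.3 82.4] [6.79 0.04 0.65]
1.4 [100.3  80.7] [84.5 79.8] [7.62 0.05 0.18]
1.57 [108.5  80. ] [92.7 79.1] [ 8.25  0.06 -0.35]
```

Emit:
arm_command(slide=[[2.5,0,1.1],[4.2,0,1.1],[4.8,0,1.06],[5.3,0,1.0],[5.8,0,0.95],[6.3,0,0.82],[6.8,0,0.65],[7.2,0,0.42],[7.6,0,0.18],[7.6,0,0.18]], turn=[[0,0,0],[0,0,0],[0,0,0],[0,0,0],[0,0,0],[0,0,0],[0,0,0],[0,0,0],[0,0,0],[0,0,0]], grip=[255,255,255,255,255,255,255,255,255,255])

```text
time_s: 14.42
ee_pos: [602.9, 85.1, 80.0]
ee_rot: [-180.0, 45.0, 92.9]
force: [-0.6, -0.1, 1.0]
gripper_width: 0.6
```

Run:
```python
from h import *
for n in ['scene','side','wrist']:
    T=pose();s=env.state();print(T[:3,3], s['force'],s['torque']); im,d=env.grab_frame(n); np.savez(n+'15.npz',im=im,d=d,T=T)
    save(im,n+'15.png',*(dict(wrist=((160,130,360,290),4),scene=((190,200,340,320),5),side=((100,170,240,290),5))[n]))
```

```text
[602.8679666   85.05127387  79.97455479] [-0.63791904 -0.07690248  1.04064744] [-0.43378534 -0.11755076 -0.03894675]
[602.90454255  84.65544291  79.93183916] [ 0.61343726 -0.60137854 -0.27596377] [-0.42499709 -0.11567753 -0.01398598]
[603.03533996  84.37633444  79.97010905] [ 0.32956373 -0.60112099  0.55575171] [-0.49054188 -0.13208097 -0.00080687]
```

View pics/scene15.png

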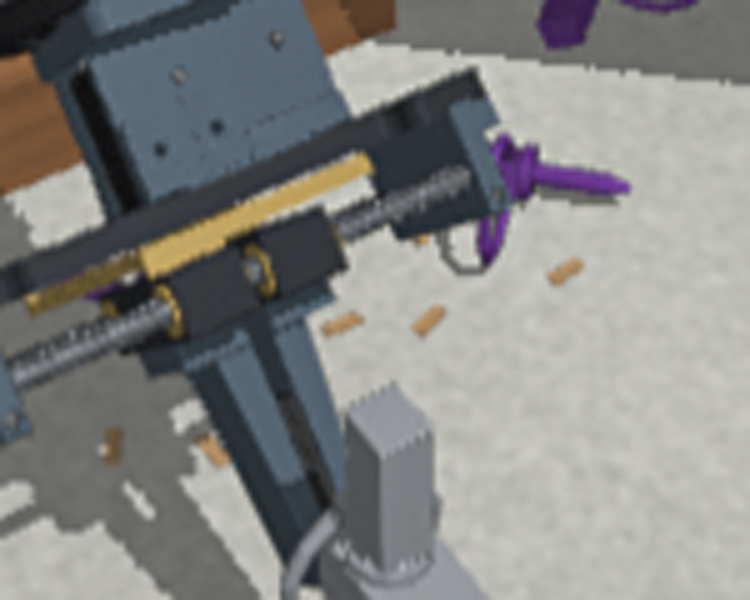

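View pics/wrist15.png

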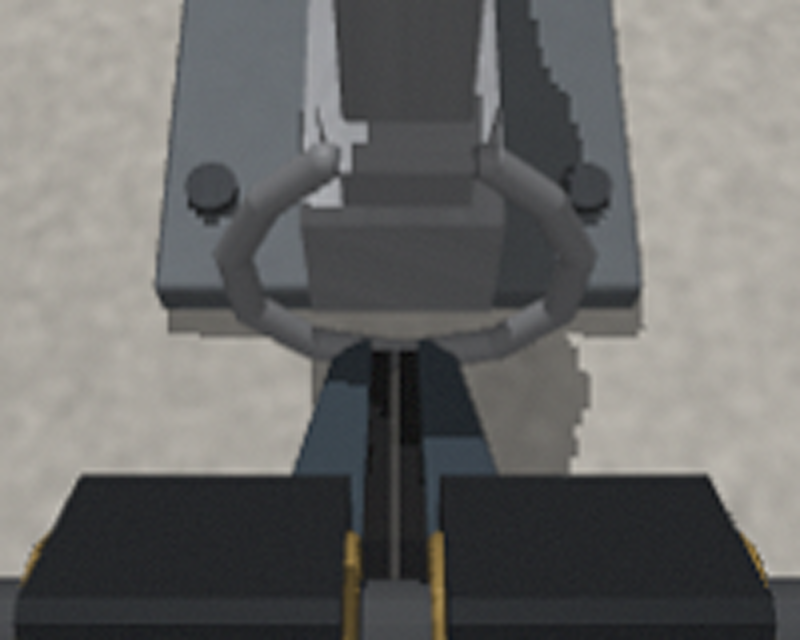

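The ring has swung down evenly and its inside clears both sides of the bar. I'll measure its angle before the last millimetres.

Run:
```python
from h import *
z=np.load('wrist15.npz');d=z['d'];T=np.load('C2.npy');T[:3,3]+=T[:3,:3]@np.array([76,0,1.8]);np.save('C3.npy',T);print(T[:3,3])
c=lambda x,y:(160+x/4-.5,130+y/4-.5)
for q in [(285,335),(330,343),(465,343),(515,335),(235,255),(580,255),(490,165),(325,155),(400,160),(400,210)]:
    u,v=[int(round(t)) for t in c(*q)]; w=d[v-1:v+2,u-1:u+2].copy(); w[w==0]=9999; k=np.unravel_index(w.argmin(),w.shape)
    print('ring',q,unproj('wrist',u-1+k[1],v-1+k[0],w.min(),T).round(1))
```

```text
[602.96971277  84.34983131  79.96620622]
ring (285, 335) [586.3 100.7  92.7]
ring (330, 343) [593.7 100.6  87.9]
ring (465, 343) [614.1 102.1  86.9]
ring (515, 335) [620.9 101.6  91.6]
ring (235, 255) [582.1 102.3 114. ]
ring (580, 255) [626.7 104.3 114.5]
ring (490, 165) [614.5 106.7 131.3]
ring (325, 155) [594.7 107.  131.9]
ring (400, 160) [603.  104.9 133.2]
ring (400, 210) [604.1 103.6 125.3]
```

The ring is at about 1.42 rad, so the tip needs about 7 mm more toward the bar.

Emit:
arm_command(slide=[[0.2,0,-0.17],[0.4,0,-0.34],[0.57,0,-0.49],[0.57,0,-0.49],[0.57,0,-0.49]], turn=[[0,0,0],[0,0,0],[0,0,0],[0,0,0],[0,0,0]], grip=[255,255,255,255,255])

```text
time_s: 14.98
ee_pos: [602.6, 91.9, 79.4]
ee_rot: [-180.0, 45.0, 92.9]
force: [-0.2, -0.2, -0.5]
gripper_width: 0.5
```

Run:
```python
from h import *
for n in ['scene','side','wrist']:
    T=pose();s=env.state();print(T[:3,3], s['force'],s['torque']); im,d=env.grab_frame(n); np.savez(n+'16.npz',im=im,d=d,T=T)
    save(im,n+'16.png',*(dict(wrist=((160,130,360,290),4),scene=((190,200,340,320),5),side=((100,170,240,290),5))[n]))
T=np.load('C3.npy');T[:3,3]+=T[:3,:3]@np.array([5.7,0,-4.9]);np.save('C4.npy',T);print(T[:3,3])
```

```text
[602.59186694  91.94965412  79.35187954] [-0.17282139 -0.24284208 -0.51611139] [-0.41847549 -0.12733824  0.00277984]
[602.60348639  91.85301532  79.32511868] [-0.21138826  0.14966173  0.1941076 ] [-0.41794198 -0.11570031 -0.04078959]
[602.61036154  91.7903749   79.32839194] [ 0.1833787  -0.29702756 -0.31515855] [-0.41284954 -0.10579858 -0.028702  ]
[602.59315207  91.83547201  79.39753647]
```

View pics/wrist16.png

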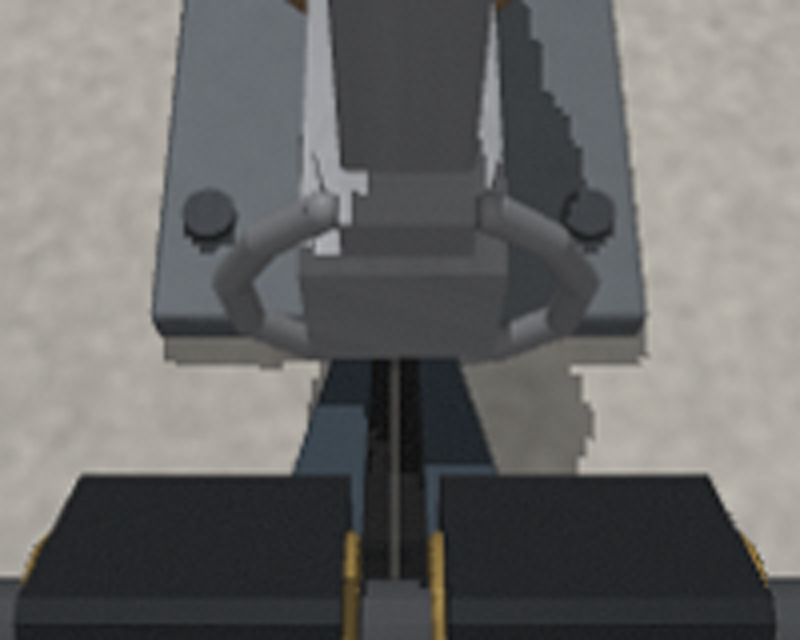

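View pics/scene16.png

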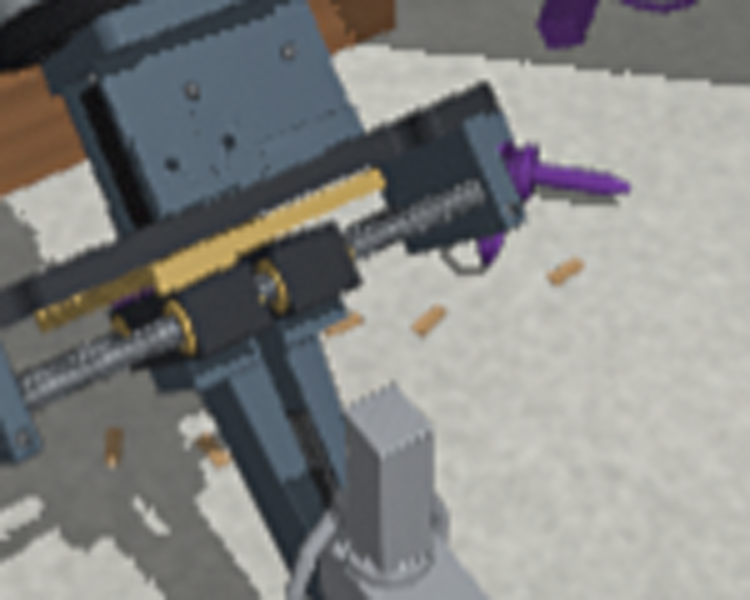

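Run:
```python
from h import *
z=np.load('wrist16.npz');d=z['d'];T=np.load('C4.npy')
c=lambda x,y:(160+x/4-.5,130+y/4-.5)
for q in [(230,280),(590,285),(275,332),(535,335),(290,338),(515,340),(315,212),(495,212),(400,290),(400,330),(400,240)]:
    u,v=[int(round(t)) for t in c(*q)]; w=d[v-1:v+2,u-1:u+2].copy(); w[w==0]=9999; k=np.unravel_index(w.argmin(),w.shape)
    print(q,unproj('wrist',u-1+k[1],v-1+k[0],w.min(),T).round(1))
```

```text
(230, 280) [581.9 105.  114.8]
(590, 285) [627.3 107.1 114.1]
(275, 332) [584.5 107.   94.6]
(535, 335) [623.1 107.9  94.1]
(290, 338) [586.6 106.9  92. ]
(515, 340) [620.5 108.3  91.3]
(315, 212) [593.1 105.9 130.7]
(495, 212) [614.6 106.5 131.6]
(400, 290) [604.1 103.  118.8]
(400, 330) [603.7 103.  106.7]
(400, 240) [604.  103.7 129.9]
```

The ring's side wires now stand plumb: their surface is at y 106 to 107.5 from z 131 down to 92. I'll back straight out level, then up and away, and look.

Emit:
arm_command(slide=[[-0.35,0,0.35],[-0.9,0,0.9],[-1.6,0,1.6],[-3.5,0,1.6],[-6,0,1.6],[-8,0,1.6],[-8,0,1.6],[-8,0,1.6]], turn=[[0,0,0],[0,0,0],[0,0,0],[0,0,0],[0,0,0],[0,0,0],[0,0,0],[0,0,0]], grip=[255,255,255,255,255,255,255,255])

```text
time_s: 15.8
ee_pos: [606.6, 22.7, 124.8]
ee_rot: [179.9, 45.1, 92.7]
force: [-0.1, -0.2, -0.5]
gripper_width: 0.4
```

Run:
```python
from h import *
for n in ['scene','side','wrist']:
    T=pose();s=env.state();print(s['time_s'],T[:3,3], s['force'],s['torque']); im,d=env.grab_frame(n); np.savez(n+'17.npz',im=im,d=d,T=T)
    save(im,n+'17.png',*(dict(wrist=((170,60,330,180),5),scene=((210,220,340,320),6),side=((120,190,220,290),6))[n]))
    save(im,n+'17f.png')
    for l in ['ring_tip','linchpin_grip']:
        for r in env.search_frame(n,l): 
            if r['point'][1]>20: print(n,l,round(r['p'],2),np.round(r['point'],1))
```

```text
15.8 [606.57615569  22.65348731 124.81702877] [-0.11499242 -0.17151507 -0.50525622] [-0.41863448 -0.1553978   0.01868562]
scene ring_tip 0.62 [621.  114.8 109.3]
scene linchpin_grip 0.97 [605.1 122.8 141.2]
15.95 [605.26568269  24.59548775 123.57158275] [0.30930326 0.15030175 0.42548879] [-0.47767608 -0.16548062  0.00063814]
side ring_tip 0.65 [598.9 122.2 137.7]
side linchpin_grip 0.72 [598.8 123.3 138.4]
16.1 [605.49094476  24.82047526 123.82599704] [0.45330988 0.13828999 0.38226321] [-0.46668285 -0.12431006  0.00938458]
wrist ring_tip 0.69 [605.1 105.1 107.9]
wrist linchpin_grip 0.86 [601.7 110.  142.5]
```

View pics/wrist17f.png

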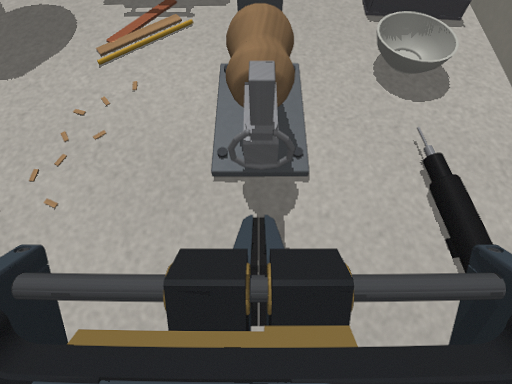

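View pics/scene17.png

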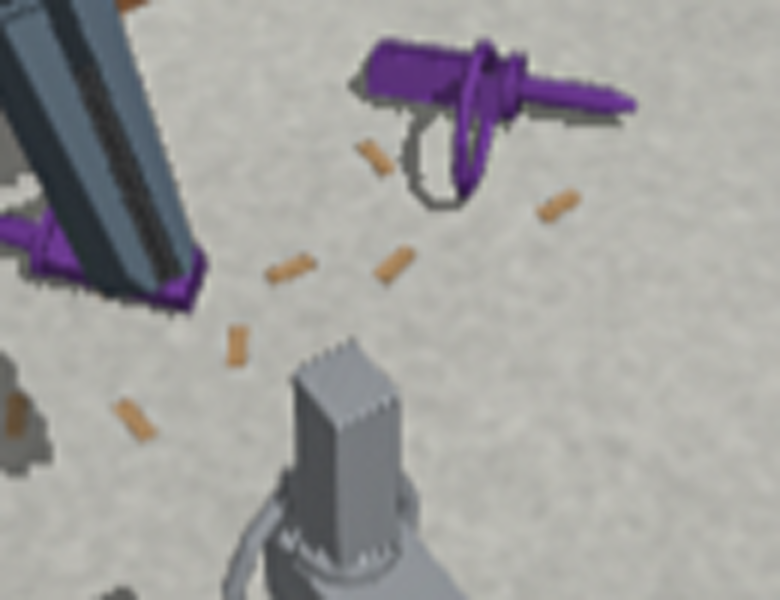

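View pics/side17.png

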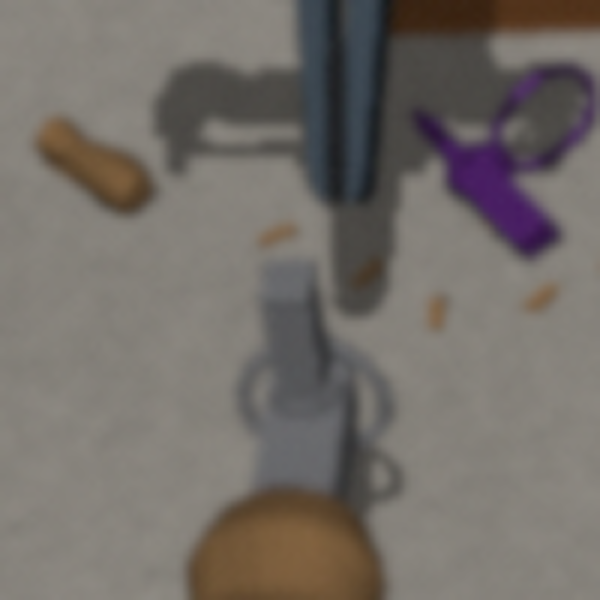

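Run:
```python
from h import *
z=np.load('wrist17.npz');save(z['im'],'w17b.png',(215,50,315,180),4.6)
s=np.load('scene17.npz')
T=np.load('C4.npy');T[:3,3]+=T[:3,:3]@np.array([-80,0,16.]);print(T[:3,3]);d=z['d']
# fit: points with |x-602|<35, y 95..115, z 70..135 not bar
P=[]
for v in range(110,175):
    for u in range(215,310):
        if d[v,u]>0:
            p=unproj('wrist',u,v,d[v,u],T); P.append([u,v,*p])
P=np.array(P);m=(np.abs(P[:,2]-604)<34)&(P[:,3]>90)&(P[:,3]<118)&(P[:,4]>74)&(P[:,4]<130)
side=m&(np.abs(P[:,2]-604)>16)
Q=P[side];print(len(Q)); 
for lo in range(74,130,8):
    q=Q[(Q[:,4]>=lo)&(Q[:,4]<lo+8)]; 
    if len(q): print(lo,len(q),np.median(q[:,3]).round(1),q[:,2].min().round(),q[:,2].max().round())
bot=P[m&(np.abs(P[:,2]-604)<14)&(P[:,4]<92)];print('bottom',np.median(bot[:,2:],0) if len(bot) else None,len(bot))
bar=P[m&(np.abs(P[:,2]-604)<10)&(P[:,4]>96)&(P[:,4]<118)];print('bar end y',np.median(bar[:,3]),len(bar))
A=np.c_[Q[:,4],np.ones(len(Q))];k=np.linalg.lstsq(A,Q[:,3],rcond=None)[0];print('slope dy/dz',k)
```

```text
[606.00271033  24.05694893 124.67939511]Traceback (most recent call last):
  File "<stdin>", line 10, in <module>
  File "h.py", line 16, in unproj
    return (wfc(name,T)@np.array([xx*d,-yy*d,-d,1]))[:3]
            ~~~^^^^^^^^
  File "h.py", line 8, in wfc
    c=env.calibration(name)
ValueError: time passes only in moves, steps and waits
```

View pics/w17b.png

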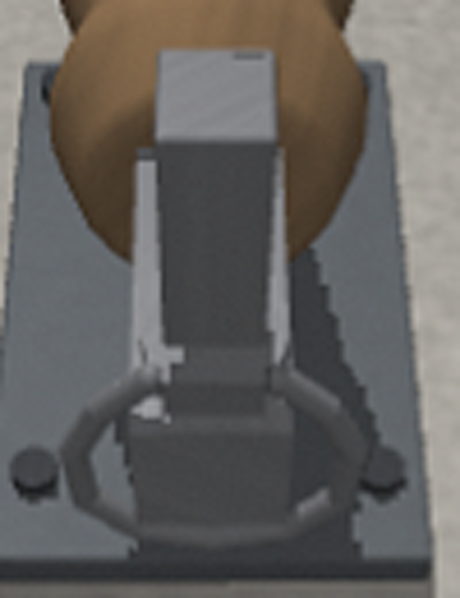

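The wrist crop shows the ring hanging around the bar with its far side below it, from (95,510) to (330,500). My script asked for the calibration too often, so I'll cache it.

Run:
```python
from h import *
z=np.load('wrist17.npz');d=z['d'];T=np.load('C4.npy');T[:3,3]+=T[:3,:3]@np.array([-80,0,16.])
c=env.calibration('wrist');K=np.array(c['K']);W=T@np.array(c['T_tool_cam'])
v,u=np.mgrid[110:175,215:310];D=d[v,u];x=(u-K[0,2])/K[0,0];y=(v-K[1,2])/K[1,1];xx,yy=x,y
for _ in range(20):
    f=1+c['k1']*(xx*xx+yy*yy);xx,yy=x/f,y/f
P=np.stack([xx*D,-yy*D,-D,np.ones_like(D)],-1)[D>0]@W.T;P=P[:,:3]
m=(np.abs(P[:,0]-604)<34)&(P[:,1]>92)&(P[:,1]<120)&(P[:,2]>74)&(P[:,2]<130)
Q=P[m&(np.abs(P[:,0]-604)>16)];print(len(Q))
for lo in range(74,130,8):
    q=Q[(Q[:,2]>=lo)&(Q[:,2]<lo+8)]
    if len(q): print(lo,len(q),np.median(q[:,1]).round(1),q[:,0].min().round(),q[:,0].max().round())
b=P[m&(np.abs(P[:,0]-604)<14)&(P[:,2]<90)];print('bottom',len(b),np.median(b,0))
b=P[m&(np.abs(P[:,0]-604)<10)&(P[:,2]>97)&(P[:,2]<118)];print('bar end',len(b),np.median(b,0))
k=np.polyfit(Q[:,2],Q[:,1],1);print(k)
print(env.state()['time_s'])
```

```text
428
82 11 106.9 587.0 623.0
90 102 107.0 581.0 630.0
98 66 106.2 580.0 630.0
106 82 105.9 579.0 630.0
114 101 105.6 581.0 629.0
122 66 106.0 585.0 625.0
bottom 163 [604.70766201 107.14516715  84.85527886]
bar end 419 [604.09643475 102.4011183  108.31228762]
[-3.52896132e-02  1.09973884e+02]
16.25
```

Run:
```python
from h import *
z=np.load('scene17.npz');d=z['d']
for x,y in [(345,385),(340,375),(350,395)]:
    u,v=round(210+x/6-.5),round(220+y/6-.5); print('head top',unproj('scene',u,v,d[v,u]).round(1))
z0=np.load('scene11.npz')
print(unproj('scene',276,306,d[306,276]).round(1))
env.job_done(); print(env.state()['time_s'])
```

```text
head top [603.3 122.2 173.1]
head top [602.8 118.9 173.2]
head top [602.8 123.9 172.6]
[594.4 129.4 133. ]
the job is handed in; nothing more can be done
the job is handed in; nothing more can be done
```

The linchpin is in the mandrel hole with its collar on the bar, and its ring hangs down around the bar. I handed the job in at about 16 s of the 48 s allowed, with the gripper closed and several centimetres clear.

**What I did:** I took the middle grey pin, the only one in the rack with a wire ring, and lowered it into the hole. The collar met the bar with about 7 N. I released it with the ring pointing out past the free end. With closed fingers I pressed the ring down to about 0.8 rad, then tilted the tool 45° and swept it to vertical.

**Last checks:**
- **Seating:** the pin's head top measured 172.6–173.2 mm, against 172 mm expected with the collar on the bar.
- **Ring:** it hangs around both sides of the bar with its far side below it. A fit to the depth points gave about 1.60 rad, so it may be slightly past vertical (1.57) but is inside the 1.62 stop.
- **Robot contact:** wrist force readings after backing off were all below 1 N. I used no look-alike and saw none moved in the last pictures.

**Disagreements:** the ring-tip finder gave scattered points around the pin (z about 108–138) instead of the far side of the ring, so I relied on the depth points there. My depth readings of the bar's end came out about 4 mm short of where I placed it, so I judged the ring by its slope rather than its absolute position.

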